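# Unlock the hand press and hold it down on a glued turret

### The job

A freshly glued model turret is waiting under the foot of the little hand press. First draw the yellow-knobbed locking pin out of the press head and park it in its rest, lying in both V notches on the left side of the press column; then flip the red safety catch fully back off the lever hub, and after that pull the black-gripped lever all the way down to its stop. Finish while still holding the lever fully down, so that the foot keeps the turret squeezed, with pin and catch left as you put them and without shifting the turret or knocking about the other things on the desk.

Things in the scene. Friction and masses are not known exactly. Their poses are not given: they have to be found in the camera images.
- press: dark green hand lever press, fixed to the desk. Origin: centre of the underside of its 200 x 120 x 22 mm base. -x is its front, towards the robot (turned up to 0.25 rad), +y the robot's left. In mm: column x 30..90, y -25..25, up to z 147; head x -35..90, y -30..30, z 145..215; 22 mm square ram through the head at x -10, y 0, up to z 250; lever hub (46 dia.) right of the head, y -34..-75
- pin: loose steel locking pin, about 65 g, 10 mm dia., with a ribbed round yellow knob 26 mm dia., 26 mm long. Origin on its axis where shank meets knob; y runs along the pin: knob y 0 to +26 mm, shank 0 to -80 mm (tip). At the start it lies level in the bore of the head, through the ram, knob to the left, 65 mm of the shank inside
- pin_bore (a point): mouth of the pin's bore, in a bright boss 27 mm square on the left of the head (x -10, y 40, z 181.5 mm in the press's frame). The bore runs along the press's y, 13 mm dia. The pin, drawn straight out along press +y, is clear after 65 mm
- pin_knob (a point): centre of the yellow knob, on the pin's axis
- pin_shank (a point): point on the pin's axis 43 mm from the knob's inner face, towards the tip; it comes to pin_rest when the pin is parked
- pin_rest (a point): bright bracket left of the press column with two upright V notches (90 degrees, mouth up, 28 mm wide, rims 9 mm above this point) at y +20 and -20 mm from here. Point: axis of a parked pin, midway between the notches (x 45, y 70, z 105 mm in the press's frame, same axes). The parked pin lies along y, knob to +y, pin_shank within 18 mm of here along y; column face 45 mm to the right of here
- catch (a joint): red safety catch, hinge angle in rad: 0 = nose down in front of the tooth of the lever hub, lever locked; grows as its thumb tab is pushed back (press +x) up to the stop at 1.45; 1.1 or more counts as fully back. Stiff hinge (about 0.05 N m), stays where it is left
- catch_tab (a point): point in the catch's thumb tab, 35 mm from the hinge; the red tab is a plate 22 mm wide (y), 5 mm thick, reaching 45 mm from the hinge, at the start standing up and leaning 20 degrees forward (towards press -x)
- catch_pivot (a point): hinge axis of the catch, along the press's y (x 62, y -50, z 236 mm in its frame). At angle a the tab points from here along (sin(a - 0.35), 0, cos(a - 0.35)) in the press's frame; a 56 mm arm with the nose points forward at the start and stands up once flipped
- lever (a joint): lever angle in rad: 0 = up, 60 degrees above level; grows as the lever is pulled forward and down, stop at 1.1 (about level). A return spring (0.4 to 0.8 N m, 3 to 6 N at the grip) and the work push it up again when let go. 12 mm of ram travel per rad; the foot meets the turret at about 0.7
- lever_pivot (a point): axis of the lever hub, along the press's y (x 15, y -51, z 185 mm in the press's frame). At lever angle b the grip lies 148 mm from here along (-cos(1.047 - b), 0, sin(1.047 - b)) in the press's frame, i.e. the grip swings in the press's x-z plane
- lever_arm: the lever itself, turning with the hub: steel bar 12 mm dia. with a black round rubber grip 24 mm dia., 60 mm long, at its end (top end 178 mm from the axis) and a small ball on the other end. Origin on the hub's axis at lever_pivot; at the start its axes are those of the press
- lever_grip (a point): centre of the black lever grip
- foot: black round pressing foot under the ram, 26 mm dia., on a spring (about 9 N to start, 3 N per mm). Origin: centre of its underside, 8.5 mm above the turret at the start
- turret_ring: lower half of the model turret: light grey ring 48 mm dia., 14 mm tall, loose on the cork pad under the foot. Origin: centre of its underside
- turret_top: upper half of the turret, olive grey, 49 mm dia., 20 mm tall, with a thin 80 mm gun barrel pointing roughly to the front, lying on the ring (a spigot centres it). Origin: centre of its seam face
- jar_blue: loose paint jar, 34 mm dia., 45 mm tall, blue cap; leave alone
- jar_green: loose paint jar, 34 mm dia., 45 mm tall, green cap; leave alone
- cement: loose white bottle with black cap, 40 mm dia., 80 mm tall; leave alone
- tape: loose roll of yellow tape, 60 mm dia., 18 mm tall, lying near the left front of the press; leave alone
- sanding_block: loose sanding block 65 x 30 x 22 mm, right of the press; leave alone
- hobby_knife: loose hobby knife, 135 mm long, 9 mm thick, lying between robot and press; leave alone
- model_plane: loose grey model plane, 150 x 150 x 51 mm, at the edge of the work area; leave alone
Mind the look-alikes: they are no part of the job. What is shaped like the pin but blue or orange is not meant.

How it is judged:
By the outcome, as a careful person would: the job done as asked, in the order asked, and still so for the second after the job is handed in, while the arm keeps its last pose, push and grip.
It also fails if it takes over 67 s, if anything falls off the work surface, if the arm or the gripper's body presses on something with over 40 N, if the wrist force passes 120 N, or if a joint passes its speed limit or range.

### The arm

A 6-joint arm with a two-finger parallel gripper is mounted at the origin on the work surface. World frame = base frame: x ahead of the robot, y to its left, z up, the work surface at z = 0. Lengths are in mm, angles in rad, forces in N, time in s.
With the tool pointing down it reaches from about 350 to 775 mm from the base axis. Payload 7.3 kg.
Tool frame: the origin (TCP) lies at the centre of the arm's flange, where the gripper is bolted on; the fingertips stand 178 mm ahead of it and the grasp point (between the pads) lies 159 mm ahead of it; z points along the fingers, y is the direction in which the jaws open and shut (so a half turn about z gives the same grasp; the last joint's range is limited). The gripper opens to 92 mm and grips with 3 to 60 N. Pads are 19 mm wide; open, the fingers measure 130 mm over their backs; the gripper's body (75 mm by 190 mm) begins 47 mm behind the grasp point.
Start: joints at [1.198, 0.342, 1.524, -0, 1.275, -0.146], TCP at [118.029, 511.563, 404.741] pointing down, gripper open.
Joint ranges: [-2.53, 2.53], [-0.77, 2.02], [0.04, 2.7], [-1, 4.14], [0.28, 2.66], [-3.11, 3.11]. Speed limits (rad/s): [2.57, 2.57, 3.14, 3.14, 3.14, 3.14].

### API

Orientations are given as [roll, pitch, yaw] about the fixed x, y, z axes, in that order (R = Rz(yaw) Ry(pitch) Rx(roll)).
In Python, from plant import status, viewer, ticket gives the robot as it stands.
- The arm moves only by the tool play_rows, never from a script. Its argument "commands" is a list of rows, each an object with "offset": the shift along the tool's x, y, z in m, a list of three; "twist": the turn about the tool's z in degrees. A call has 1 to 5 rows; each row shifts and turns the commanded pose from where the row before left it, along the tool's axes as they then stand; what a row does not reach is not made up. A row lasts 1/10 s, in which the tool goes at most 50 mm and 8.59 degrees, less where a joint would pass 70% of its speed; a pose out of reach is approached as far as the arm can. A call with a gripper value outside its range is refused whole. "jaw" is the closure in counts, from 0 (fully open) to 255 (shut), set as the call begins (left out, the last holds). The fingers move at their own pace and stop on an object; the grip force is fixed at half the most. Time passes only in rows, so rows that do not move let the fingers close. It gives the time, the measured TCP pose, the force and the opening at its end, in the units of the state.
- status.get_obs(): the state, without advancing time (a new reading comes with each control period).
- viewer.capture(name): name is "side" or "top"; returns the picture (480x640x3 uint8, red, green, blue); there is no depth.
- viewer.camera_params(name): a dict with "fov_y" (degrees; the focal length in pixels is half the picture's height over the tangent of half this angle, whatever the lens; pixels are square), "cx", "cy" (the principal point, pixels), "D" ([k1, k2, p1, p2, k3] as OpenCV has them; the pictures are not rectified), "rvec" (rotation vector, rad) and "tvec" (3), from world to camera coordinates, as OpenCV has them. Camera axes: x right, y down, z forward; pixel columns grow to the right and rows downward; lengths in mm; the calibration is good to about 2 mm. A picture is of the moment at which its call begins. camera_params takes no time and is no camera call.
- ticket.close_job(): hands the job in, once; it reports no verdict.
The state is a dict: "time": time; "joint_positions": joint angles; "dq": joint speeds; "tau": joint torques, N m; "tool_pos": TCP position; "tcp_rot": TCP orientation; "contact_force": force on the tool from outside, world axes, zero at the start; "moment": the same for the moment, N m; "grip_width": finger opening in mm.
Only numpy, scipy, OpenCV 4.12 (cv2) and the standard library are available. Lean on these libraries where they do the work, as an engineer would, in place of code of your own. Each camera call takes 0.05 s, during which the arm holds its last target.

## Working session

There is one attempt and no reset: what is moved stays moved. The work goes in short steps, Python scripts to look and compute and a tool call to move; the robot and the scene stay as the last step left them, time stands still between calls to the robot, and variables do not carry over. Pictures are saved under pics/ and viewed, and the job is handed in when it is done.

Besides the shell and the picture viewer there is one more tool, called as name(argument=value, ...) on one line, values as JSON. play_rows: Moves the arm, as the interface text tells. Its arguments: {"type":"object","properties":{"commands":{"type":"array"},"jaw":{"type":"number"}},"required":["commands"]}

```bash
mkdir -p pics; ls
python3 - <<'E'
from plant import status, viewer
import cv2
o=status.get_obs();print(o)
for n in("side","top"):
    print(n,viewer.camera_params(n)); cv2.imwrite(f"pics/{n}0.png",viewer.capture(n)[:,:,::-1])
E
```

```text
pics
{'time': 0.0, 'joint_positions': array([ 1.19797267e+00,  3.42751304e-01,  1.52502469e+00, -2.11004249e-05,
        1.27539748e+00, -1.46001168e-01]), 'dq': array([-0.00057717, -0.00108461,  0.00045016,  0.00141887, -0.00125641,
        0.00040582]), 'tau': array([-2.66497394e-03, -4.31242275e+01, -2.44206047e+01,  7.15786382e-02,
        5.60402346e-02, -8.17010391e-05]), 'tool_pos': array([117.99616257, 511.4318755 , 404.02723166]), 'tcp_rot': array([-3.14002571e+00, -2.10021082e-04,  2.91477616e+00]), 'contact_force': array([ 0.29619571, -0.33319102, -0.03352149]), 'moment': array([-0.00473253,  0.02111122, -0.03401761]), 'grip_width': 92.02538865303923}
side {'fov_y': 51.61877816147749, 'cx': 311.6997384442037, 'cy': 237.63283422278025, 'D': array([0.03525846, 0.        , 0.        , 0.        , 0.        ]), 'rvec': array([ 0.5129986 , -2.6993798 ,  1.15934444]), 'tvec': array([ 506.19729858,  287.04165926, 1079.07050011])}
top {'fov_y': 57.96498101404788, 'cx': 309.2216742672655, 'cy': 237.5254585875946, 'D': array([-0.02800555,  0.        ,  0.        ,  0.        ,  0.        ]), 'rvec': array([ 2.17599486, -2.11871848,  0.15711866]), 'tvec': array([ -13.78702166,  561.26855453, 1237.11751948])}
```

View pics/side0.png

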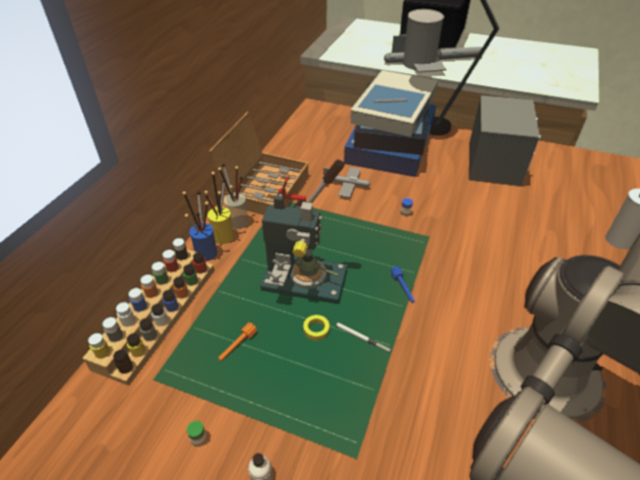

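View pics/top0.png

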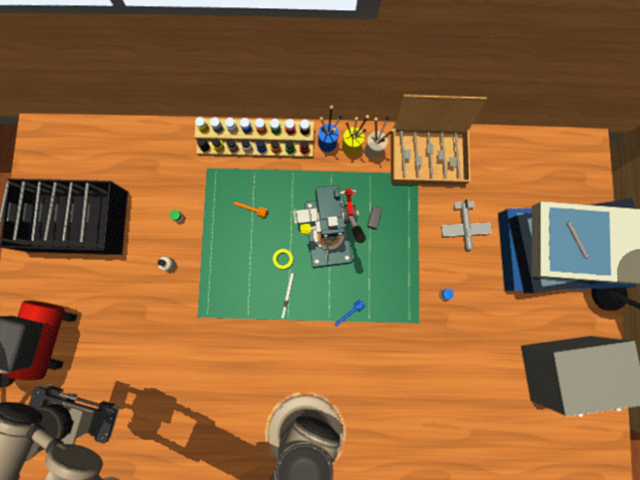

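Things that could be mistaken for the pin are the orange pin-shape (side 240,340 / top 252,209), the blue pin-shape (side 403,283 / top 350,313) and the yellow tape (side 316,326 / top 283,259). I choose the yellow knob on the press head (side 300,249 / top 305,229) and will check it in a crop.

Run:
```python
import cv2,numpy as np
s=cv2.imread("pics/side0.png")[150:310,240:400]; t=cv2.imread("pics/top0.png")[170:290,260:400]
cv2.imwrite("pics/s_c.png",cv2.resize(s,(600,600),interpolation=cv2.INTER_CUBIC))
cv2.imwrite("pics/t_c.png",cv2.resize(t,(700,600),interpolation=cv2.INTER_CUBIC))
```

```text
(no output)
```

View pics/s_c.png

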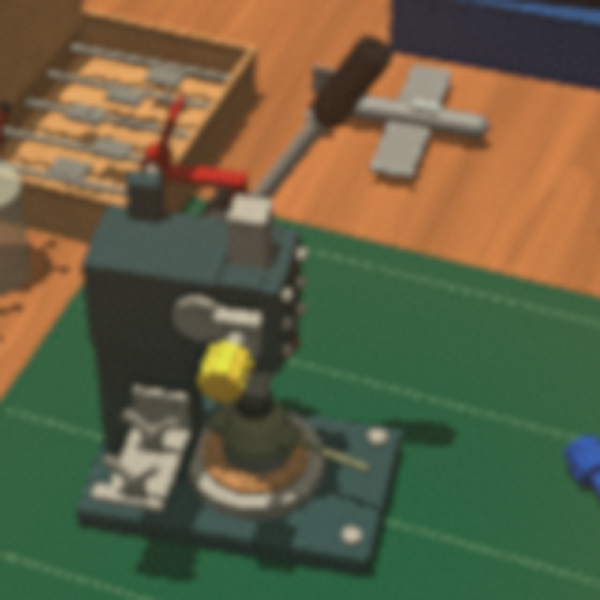

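View pics/t_c.png

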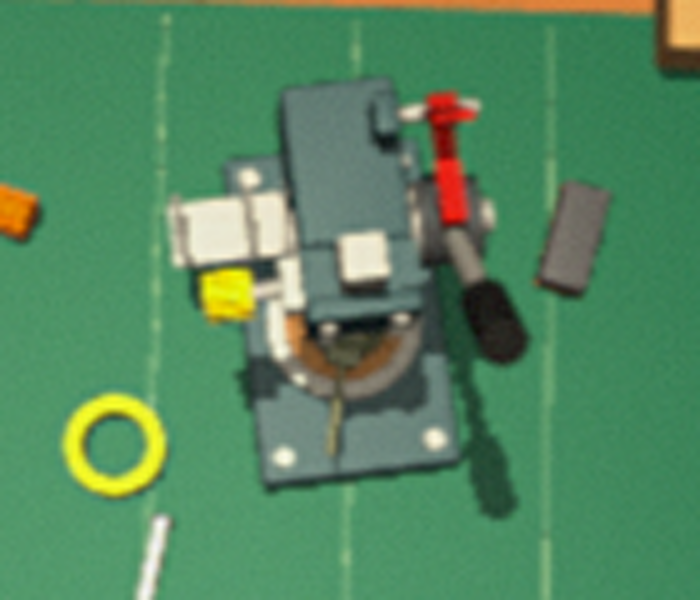

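The crop confirms it: the yellow knob sits on the bright boss on the left of the head, with the V bracket behind and below it. Next I fit the press pose from labelled points in both views.

```bash
cat > h.py <<'E'
import numpy as np,cv2
from plant import viewer
from scipy.optimize import least_squares
def cam(n):
    p=viewer.camera_params(n); f=240/np.tan(np.radians(p['fov_y']/2))
    return np.array([[f,0,p['cx']],[0,f,p['cy']],[0,0,1]]),np.array(p['D']),np.array(p['rvec']),np.array(p['tvec'])
C={n:cam(n) for n in("side","top")}
def proj(n,P):
    K,D,r,t=C[n]; return cv2.projectPoints(np.array(P,float).reshape(-1,3),r,t,K,D)[0][:,0]
def tri(ps,pt):
    u=[];M=[]
    for n,p in(("side",ps),("top",pt)):
        K,D,r,t=C[n]; u.append(cv2.undistortPoints(np.array([[p]],float),K,D).reshape(2,1)); M.append(np.c_[cv2.Rodrigues(r)[0],t])
    X=cv2.triangulatePoints(M[0],M[1],u[0],u[1]); return (X[:3]/X[3]).ravel()
def plane(n,p,z):
    K,D,r,t=C[n];R=cv2.Rodrigues(r)[0];u=cv2.undistortPoints(np.array([[p]],float),K,D).ravel()
    d=R.T@[*u,1];o=-R.T@t; return o+d*(z-o[2])/d[2]
def w(q,P):
    P=np.atleast_2d(P).astype(float);c,s=np.cos(q[2]),np.sin(q[2])
    return np.c_[q[0]+c*P[:,0]-s*P[:,1],q[1]+s*P[:,0]+c*P[:,1],P[:,2]]
def blob(img,lo,hi,box):
    x0,y0,x1,y1=box; m=cv2.inRange(cv2.cvtColor(img[y0:y1,x0:x1],cv2.COLOR_BGR2HSV),lo,hi)
    n,l,s,c=cv2.connectedComponentsWithStats(m); i=1+np.argmax(s[1:,4]); return c[i]+[x0,y0],s[i]+[x0,y0,0,0,0]
E
python3 - <<'E'
from h import *
S=cv2.imread("pics/side0.png");T=cv2.imread("pics/top0.png")
Y=((20,110,90),(35,255,255))
ks,a=blob(S,*Y,(285,230,315,262)); kt,b=blob(T,*Y,(295,215,318,240)); print(ks,a,kt,b)
print("knob tri",tri(ks,kt))
cs=lambda x,y:(240+(x+.5)/3.75-.5,150+(y+.5)/3.75-.5)
ct=lambda x,y:(260+(x+.5)/5-.5,170+(y+.5)/5-.5)
gs=cs(352,82);gt=ct(494,321)
print("grip tri",tri(gs,gt))
pts=[("knob",(-10,68,181.5),ks,kt),("grip",(-59,-51,313.2),gs,gt),("ram",(-10,0,250),cs(250,208),ct(363,257)),
("baseFL",(-100,60,22),cs(368,560),ct(268,480)),("baseFR",(-100,-60,22),cs(403,432),ct(458,456)),("headBL",(90,30,215),cs(90,262),ct(284,90)),("headBR",(90,-30,215),None,ct(391,80))]
def f(q):
    r=[]
    for n,P,a,b in pts:
        W=w(q,P)
        if a is not None:r+=list(proj("side",W)[0]-a)
        if b is not None:r+=list(proj("top",W)[0]-b)
    return np.array(r)
s=least_squares(f,[600,-60,0.1],loss='soft_l1',x_scale=[10,10,.1]);q=s.x;print(q);print(f(q).round(1))
for nm,P in(("knob",(-10,68,181.5)),("ramtop",(-10,0,250)),("rest",(45,70,105)),("tab",(62-12,-50,236+33)),("grip",(-59,-51,313.2)),("gripdown",(15-147.8,-51,177))):print(nm,w(q,P)[0].round(1),proj("side",w(q,P)).round(1),proj("top",w(q,P)).round(1))
E
```

```text
[299.58115183 248.27748691] [293 240  15  17 191] [305.12068966 228.24137931] [300 223  11  12 116]
knob tri [566.20076836  12.81463844 180.55014994]
grip tri [ 534.36215537 -112.39232223  312.86714347]
[ 5.85274981e+02 -5.30059435e+01  1.39851922e-01]
[ 0.4 -0.2 -0.1 -0.2  0.4  0.1 -0.3 -0.1  0.7  0.1 -0.1 -0.6  0.8 -0.2
 -1.8  0.8  0.7 -1.1  0.3  1.  -2.5 -0.5 -1.2 -1.2  0.4 -1.7]
knob [565.9  12.9 181.5] [[300.  248.1]] [[305. 228.]]
ramtop [575.4 -54.4 250. ] [[307.  205.2]] [[332.1 220.4]]
rest [620.1  22.6 105. ] [[278.  268.2]] [[302.3 213.5]]
tab [641.8 -95.5 269. ] [[286.7 181.4]] [[349.8 192.8]]
grip [ 534.  -111.7  313.2] [[333.9 171.6]] [[358.1 233.7]]
gripdown [ 460.9 -122.   177. ] [[363.5 223.2]] [[355.7 269.5]]
```

```bash
cat > m.py <<'E'
import sys,numpy as np
from h import w
from plant import status
from scipy.spatial.transform import Rotation as Ro
Q=np.array([585.27,-53.0,0.1399])
def go(target_press,yawdeg_tool_y,off=159,n=None,wld=False):
    """target = grasp point (off=159) in press frame; yaw of tool y axis in press frame (deg)"""
    o=status.get_obs();p=np.array(o['tool_pos']);R=Ro.from_euler('xyz',o['tcp_rot']).as_matrix()
    g=w(Q,target_press)[0]; g[2]+=off
    ang=np.degrees(np.arctan2(R[1,1],R[0,1])); want=yawdeg_tool_y+np.degrees(Q[2])
    d=(want-ang+90)%180-90   # yaw change
    tw=-d; n=n or int(max(np.ceil(np.linalg.norm(g-p)/48),np.ceil(abs(tw)/8.5),1))
    print("t",round(o['time'],2),"tcp",p.round(1),"goal",g.round(1),"twist",round(tw,1),"rows",n,"F",np.round(o['contact_force'],1),"w",round(o['grip_width'],1),"J",np.round(o['joint_positions'],2))
    gp=p-[0,0,off];c,s=np.cos(Q[2]),np.sin(Q[2]);print("now in press",np.round([c*(gp[0]-Q[0])+s*(gp[1]-Q[1]),-s*(gp[0]-Q[0])+c*(gp[1]-Q[1]),gp[2]],1))
    for i in range(n):
        print(np.round(R.T@(g-p)/n/1000,4).tolist(),round(tw/n,2)); R=R@Ro.from_euler('z',tw/n,degrees=True).as_matrix()
if __name__=="__main__":
    a=[float(x) for x in sys.argv[1:]]
    go(a[:3],a[3],a[4] if len(a)>4 else 159,int(a[5]) if len(a)>5 else None)
E
python3 m.py -10 68 235 0
```

```text
t 0.1 tcp [118.  511.4 404.1] goal [565.9  12.9 394. ] twist 69.0 rows 14 F [-0.3  0.5  1.2] w 92.0 J [ 1.2   0.34  1.52 -0.    1.28 -0.15]
now in press [-384.   624.1  245.1]
[-0.0392, -0.0275, 0.0008] 4.93
[-0.0414, -0.024, 0.0008] 4.93
[-0.0433, -0.0204, 0.0008] 4.93
[-0.0449, -0.0166, 0.0008] 4.93
[-0.0462, -0.0127, 0.0008] 4.93
[-0.0471, -0.0087, 0.0008] 4.93
[-0.0476, -0.0046, 0.0008] 4.93
[-0.0479, -0.0005, 0.0008] 4.93
[-0.0477, 0.0036, 0.0008] 4.93
[-0.0472, 0.0077, 0.0008] 4.93
[-0.0464, 0.0118, 0.0008] 4.93
[-0.0452, 0.0157, 0.0008] 4.93
[-0.0437, 0.0195, 0.0008] 4.93
[-0.0419, 0.0232, 0.0008] 4.93
```

play_rows(commands=[{"offset":[-0.039,-0.0275,0.0],"twist":5},{"offset":[-0.0415,-0.024,0.0],"twist":5},{"offset":[-0.0433,-0.0204,0.0],"twist":5},{"offset":[-0.045,-0.0166,0.0],"twist":5},{"offset":[-0.046,-0.0127,0.0],"twist":5}])

```text
time: 0.6
tool_pos: [278.2, 331.6, 404.6]
tcp_rot: [-3.141, 0.0, 2.475]
contact_force: [0.8, -0.0, 1.0]
grip_width: 91.6
```

play_rows(commands=[{"offset":[-0.047,-0.0087,0.0],"twist":5},{"offset":[-0.0476,-0.0046,0.0],"twist":5},{"offset":[-0.048,-0.0005,0.0],"twist":5},{"offset":[-0.0477,0.0036,0.0],"twist":5},{"offset":[-0.047,0.0077,0.0],"twist":5}])

```text
time: 1.1
tool_pos: [436.4, 152.1, 404.6]
tcp_rot: [-3.141, -0.0, 2.038]
contact_force: [0.3, 0.6, -0.2]
grip_width: 91.6
```

```bash
python3 m.py -10 68 235 0
```

```text
t 1.1 tcp [436.4 152.1 404.6] goal [565.9  12.9 394. ] twist 18.8 rows 4 F [ 0.3  0.6 -0.2] w 91.6 J [ 0.17  0.23  1.69  0.    1.23 -0.3 ]
now in press [-118.8  223.8  245.6]
[-0.0456, 0.0132, 0.0026] 4.69
[-0.0444, 0.0169, 0.0026] 4.69
[-0.0429, 0.0205, 0.0026] 4.69
[-0.041, 0.0239, 0.0026] 4.69
```

play_rows(commands=[{"offset":[-0.0456,0.0132,0.0026],"twist":4.7},{"offset":[-0.0444,0.0169,0.0026],"twist":4.7},{"offset":[-0.04,0.019,0.0026],"twist":4.7},{"offset":[-0.033,0.0195,0.0026],"twist":4},{"offset":[0,0,0],"twist":0}])

```text
time: 1.6
tool_pos: [559.3, 20.9, 392.9]
tcp_rot: [-3.141, 0.001, 1.72]
contact_force: [0.1, 1.3, -0.5]
grip_width: 92.0
```

```bash
python3 m.py -10 68 235 0
python3 - <<'E'
from h import *
a=viewer.capture("side")[:,:,::-1].copy();b=viewer.capture("top")[:,:,::-1].copy()
cv2.imwrite("pics/s1.png",a);cv2.imwrite("pics/t1.png",b)
cv2.imwrite("pics/c1.png",np.hstack([cv2.resize(a[130:290,240:340],(375,600),interpolation=3),cv2.resize(b[160:290,260:350],(415,600),interpolation=3)]))
E
```

```text
t 1.6 tcp [559.3  20.9 392.9] goal [565.9  12.9 394. ] twist 0.6 rows 1 F [ 0.1  1.3 -0.5] w 92.0 J [-0.1   0.42  1.45 -0.    1.28 -0.25]
now in press [-15.4  76.8 233.9]
[-0.0088, 0.0053, -0.0011] 0.55
```

View pics/c1.png

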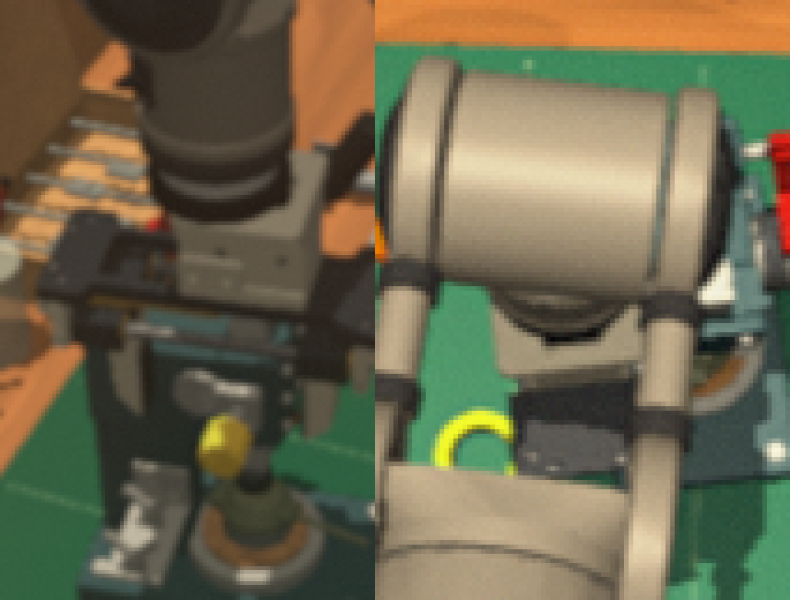

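The side crop shows the open fingers straddling the yellow knob (about side 300,248), with the boss behind it. I correct the horizontal position and go down.

play_rows(commands=[{"offset":[-0.009,0.0055,0.0],"twist":0.6},{"offset":[0,0,0.02],"twist":0},{"offset":[0,0,0.02],"twist":0},{"offset":[0,0,0.012],"twist":0},{"offset":[0,0,0],"twist":0}])

```text
time: 2.2
tool_pos: [563.3, 16.9, 341.0]
tcp_rot: [-3.139, -0.001, 1.717]
contact_force: [-0.8, -0.3, 0.2]
grip_width: 92.2
```

```bash
python3 m.py -10 68 181.5 0
```

```text
t 2.2 tcp [563.3  16.9 341. ] goal [565.9  12.9 340.5] twist 0.4 rows 1 F [-0.8 -0.3  0.2] w 92.2 J [-0.11  0.47  1.51  0.    1.17 -0.25]
now in press [-12.   72.3 182. ]
[-0.0043, 0.0019, 0.0005] 0.35
```

play_rows(commands=[{"offset":[-0.0043,0.0019,0.0005],"twist":0.4},{"offset":[0,0,0],"twist":0}])

```text
time: 2.4
tool_pos: [566.9, 12.0, 342.9]
tcp_rot: [3.139, 0.001, 1.709]
contact_force: [-0.5, 0.5, 0.1]
grip_width: 91.9
```

```bash
python3 m.py -10 68 181.5 0
```

```text
t 2.4 tcp [566.9  12.  342.9] goal [565.9  12.9 340.5] twist -0.1 rows 1 F [-0.5  0.5  0.1] w 91.9 J [-0.11  0.47  1.5  -0.    1.17 -0.25]
now in press [ -9.1  67.  183.9]
[0.001, -0.0009, 0.0024] -0.13
```

play_rows(commands=[{"offset":[0.0005,-0.0005,0.001],"twist":0},{"offset":[0,0,0],"twist":0},{"offset":[0,0,0],"twist":0},{"offset":[0,0,0],"twist":0},{"offset":[0,0,0],"twist":0}], jaw=255)

```text
time: 2.9
tool_pos: [565.8, 12.8, 340.9]
tcp_rot: [3.141, -0.0, 1.709]
contact_force: [0.4, 0.2, -0.3]
grip_width: 56.4
```

play_rows(commands=[{"offset":[0,0,0],"twist":0},{"offset":[0,0,0],"twist":0}])

```text
time: 3.1
tool_pos: [565.8, 12.8, 340.8]
tcp_rot: [3.142, -0.0, 1.709]
contact_force: [-0.3, 0.9, -0.8]
grip_width: 40.5
```

```bash
python3 m.py -10 68 181.5 0
```

```text
t 3.1 tcp [565.8  12.8 340.8] goal [565.9  12.9 340.5] twist -0.1 rows 1 F [-0.3  0.9 -0.8] w 40.5 J [-0.11  0.47  1.5   0.    1.16 -0.25]
now in press [-10.1  67.8 181.8]
[0.0002, 0.0001, 0.0003] -0.11
```

play_rows(commands=[{"offset":[0,0,0],"twist":0},{"offset":[0,0,0],"twist":0},{"offset":[0,0,0],"twist":0},{"offset":[0,0,0],"twist":0}])

```text
time: 3.5
tool_pos: [565.8, 12.8, 340.8]
tcp_rot: [3.142, -0.0, 1.709]
contact_force: [-0.1, 0.1, 0.6]
grip_width: 25.2
```

play_rows(commands=[{"offset":[0.005,0,0],"twist":0},{"offset":[0.01,0,0],"twist":0},{"offset":[0.01,0,0],"twist":0}])

```text
time: 3.8
tool_pos: [562.2, 38.4, 340.8]
tcp_rot: [-3.142, -0.0, 1.709]
contact_force: [-0.5, -0.7, -0.7]
grip_width: 25.3
```

```bash
python3 m.py -10 150 181.5 0
```

```text
t 3.8 tcp [562.2  38.4 340.8] goal [554.5  94.1 340.5] twist -0.1 rows 2 F [-0.5 -0.7 -0.7] w 25.3 J [-0.07  0.47  1.51  0.    1.16 -0.21]
now in press [-10.1  93.7 181.8]
[0.0281, -0.0, 0.0002] -0.06
[0.0281, 0.0, 0.0002] -0.06
```

play_rows(commands=[{"offset":[0.015,0,0],"twist":0},{"offset":[0.02,0,0],"twist":0},{"offset":[0.02,0,0],"twist":0},{"offset":[0.007,0,0],"twist":0},{"offset":[0,0,0],"twist":0}])

```text
time: 4.3
tool_pos: [553.5, 100.4, 340.8]
tcp_rot: [-3.141, -0.0, 1.711]
contact_force: [0.2, -0.1, -1.6]
grip_width: 25.1
```

```bash
python3 m.py 45 150 181.5 0
python3 - <<'E'
from h import *
a=viewer.capture("side")[:,:,::-1].copy();b=viewer.capture("top")[:,:,::-1].copy()
cv2.imwrite("pics/s2.png",a);cv2.imwrite("pics/t2.png",b)
cv2.imwrite("pics/c2.png",np.hstack([cv2.resize(a[170:310,240:340],(428,600),interpolation=3),cv2.resize(b[180:260,260:310],(370,600),interpolation=3)]))
E
```

```text
t 4.3 tcp [553.5 100.4 340.8] goal [608.9 101.8 340.5] twist 0.0 rows 2 F [ 0.2 -0.1 -1.6] w 25.1 J [ 0.04  0.47  1.51  0.    1.16 -0.1 ]
now in press [-10.  156.4 181.8]
[-0.0032, 0.0275, 0.0001] 0.01
[-0.0032, 0.0275, 0.0001] 0.01
```

View pics/c2.png

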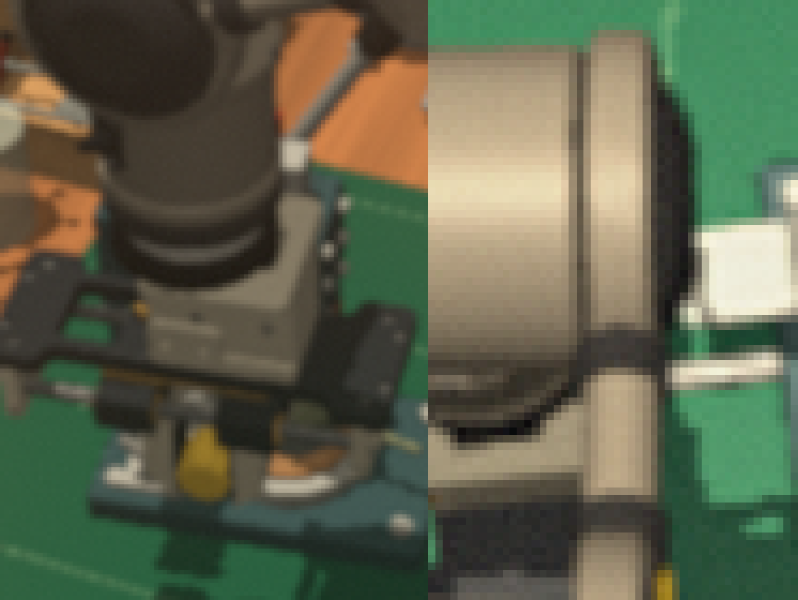

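Run:
```python
from h import *
from m import Q
for z in(171,181.5):print(proj("top",w(Q,[(-10,63.4,z),(-10,100,z)])).round(1),proj("top",w(Q,[(-10,40,181.5)])).round(1))
```

```text
[[306.8 228.5]
 [293.  230. ]] [[315.6 226.8]]
[[306.7 227.8]
 [292.9 229.4]] [[315.6 226.8]]
```

The top crop shows the pin shank level and free: the tip is at about top 307,228 and the bore mouth at 315,227. Next I carry it over the rest.

play_rows(commands=[{"offset":[0,0.027,0],"twist":0},{"offset":[0,0.028,0],"twist":0},{"offset":[-0.01,0,0.025],"twist":0},{"offset":[-0.01,0,0.02],"twist":0},{"offset":[0,0,0],"twist":0}])

```text
time: 4.9
tool_pos: [610.7, 84.8, 292.6]
tcp_rot: [-3.135, -0.0, 1.706]
contact_force: [-0.1, 0.0, -1.7]
grip_width: 25.2
```

```bash
python3 m.py 45 130 125 0
python3 - <<'E'
from h import *
from m import Q
a=viewer.capture("side")[:,:,::-1].copy();b=viewer.capture("top")[:,:,::-1].copy()
cv2.imwrite("pics/s3.png",a);cv2.imwrite("pics/t3.png",b)
cv2.imwrite("pics/c3.png",np.hstack([cv2.resize(a[210:310,240:310],(420,600),interpolation=3),cv2.resize(b[180:260,260:310],(370,600),interpolation=3)]))
E
```

```text
t 4.9 tcp [610.7  84.8 292.6] goal [611.7  82.  284. ] twist -0.2 rows 1 F [-0.1  0.  -1.7] w 25.2 J [ 0.01  0.61  1.41 -0.    1.13 -0.12]
now in press [ 44.4 132.9 133.6]
[-0.0029, 0.0007, 0.0086] -0.24
```

View pics/c3.png

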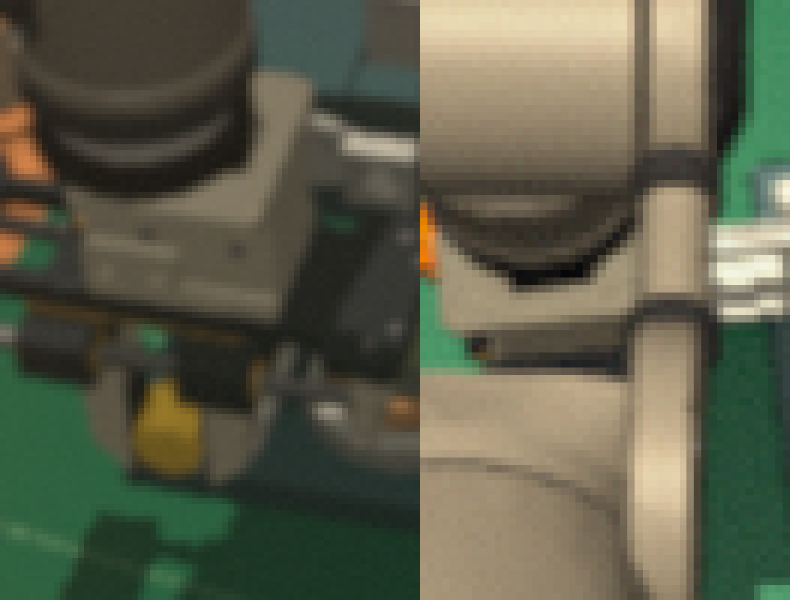

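play_rows(commands=[{"offset":[-0.003,0.0007,0.008],"twist":-0.2},{"offset":[0,0,0.008],"twist":0},{"offset":[0,0,0.006],"twist":0},{"offset":[0,0,0.004],"twist":0},{"offset":[0,0,0],"twist":0}])

```text
time: 5.5
tool_pos: [612.0, 84.0, 269.1]
tcp_rot: [-3.14, -0.0, 1.712]
contact_force: [0.2, 0.1, -0.9]
grip_width: 25.6
```

```bash
python3 m.py 45 130 105 0
```

```text
t 5.5 tcp [612.   84.  269.1] goal [611.7  82.  264. ] twist 0.1 rows 1 F [ 0.2  0.1 -0.9] w 25.6 J [ 0.01  0.64  1.43  0.    1.08 -0.13]
now in press [ 45.6 132.  110.1]
[-0.002, -0.0006, 0.0051] 0.1
```

play_rows(commands=[{"offset":[-0.001,-0.0005,0.002],"twist":0},{"offset":[0,0,0.001],"twist":0},{"offset":[0,0,0],"twist":0}])

```text
time: 5.8
tool_pos: [611.9, 82.8, 267.0]
tcp_rot: [3.141, -0.0, 1.712]
contact_force: [-0.2, -0.8, 0.3]
grip_width: 25.1
```

play_rows(commands=[{"offset":[0,0,0.0015],"twist":0},{"offset":[0,0,0],"twist":0},{"offset":[0,0,0],"twist":0}])

```text
time: 6.1
tool_pos: [611.9, 82.8, 265.8]
tcp_rot: [3.141, 0.0, 1.712]
contact_force: [-1.9, 0.0, 3.9]
grip_width: 25.2
```

```bash
python3 m.py 45 130 105 0
```

```text
t 6.1 tcp [611.9  82.8 265.8] goal [611.7  82.  264. ] twist 0.1 rows 1 F [-1.9  0.   3.9] w 25.2 J [ 0.01  0.64  1.43  0.    1.07 -0.13]
now in press [ 45.3 130.8 106.8]
[-0.0008, -0.0003, 0.0018] 0.09
```

play_rows(commands=[{"offset":[0,-0.001,0.0008],"twist":0},{"offset":[0,0,0],"twist":0},{"offset":[0,0,0],"twist":0}])

```text
time: 6.4
tool_pos: [610.9, 82.6, 264.7]
tcp_rot: [3.141, -0.0, 1.712]
contact_force: [-2.9, -0.1, 3.9]
grip_width: 24.9
```

play_rows(commands=[{"offset":[0,-0.001,0.0],"twist":0},{"offset":[0,0,0.0005],"twist":0},{"offset":[0,0,0],"twist":0}])

```text
time: 6.7
tool_pos: [610.3, 82.5, 264.4]
tcp_rot: [3.14, 0.0, 1.712]
contact_force: [1.8, 1.1, 5.3]
grip_width: 25.4
```

The side force changed sign while the vertical force rose, so the pin is seated in the V. I open the jaws.

play_rows(commands=[{"offset":[0,0,0],"twist":0},{"offset":[0,0,0],"twist":0},{"offset":[0,0,0],"twist":0},{"offset":[0,0,0],"twist":0},{"offset":[0,0,0],"twist":0}], jaw=100)

```text
time: 7.2
tool_pos: [609.8, 82.5, 263.7]
tcp_rot: [-3.141, -0.0, 1.712]
contact_force: [-0.1, 0.6, -0.5]
grip_width: 55.3
```

play_rows(commands=[{"offset":[0,0,-0.02],"twist":0},{"offset":[0,0,-0.045],"twist":0},{"offset":[0,0,-0.048],"twist":0},{"offset":[0,0,-0.048],"twist":0},{"offset":[0,0,-0.04],"twist":0}])

```text
time: 7.7
tool_pos: [609.5, 82.5, 468.1]
tcp_rot: [3.139, 0.0, 1.712]
contact_force: [0.5, -0.3, -0.9]
grip_width: 55.9
```

```bash
python3 m.py 22 -50 285 90 178
python3 - <<'E'
from h import *
a=viewer.capture("side")[:,:,::-1].copy();b=viewer.capture("top")[:,:,::-1].copy()
cv2.imwrite("pics/s4.png",a);cv2.imwrite("pics/t4.png",b)
cv2.imwrite("pics/c4.png",np.hstack([cv2.resize(a[210:310,240:310],(420,600),interpolation=3),cv2.resize(b[180:260,260:310],(370,600),interpolation=3)]))
E
```

```text
t 7.7 tcp [609.5  82.5 468.1] goal [614.  -99.4 463. ] twist -89.9 rows 11 F [ 0.5 -0.3 -0.9] w 55.9 J [ 0.01  0.48  1.14  0.    1.52 -0.13]
now in press [ 42.9 130.8 290.1]
[-0.0164, -0.0019, 0.0005] -8.17
[-0.016, -0.0042, 0.0005] -8.17
[-0.0152, -0.0065, 0.0005] -8.17
[-0.0142, -0.0086, 0.0005] -8.17
[-0.0128, -0.0105, 0.0005] -8.17
[-0.0112, -0.0122, 0.0005] -8.17
[-0.0093, -0.0137, 0.0005] -8.17
[-0.0073, -0.0149, 0.0005] -8.17
[-0.0051, -0.0157, 0.0005] -8.17
[-0.0028, -0.0163, 0.0005] -8.17
[-0.0005, -0.0165, 0.0005] -8.17
```

View pics/c4.png

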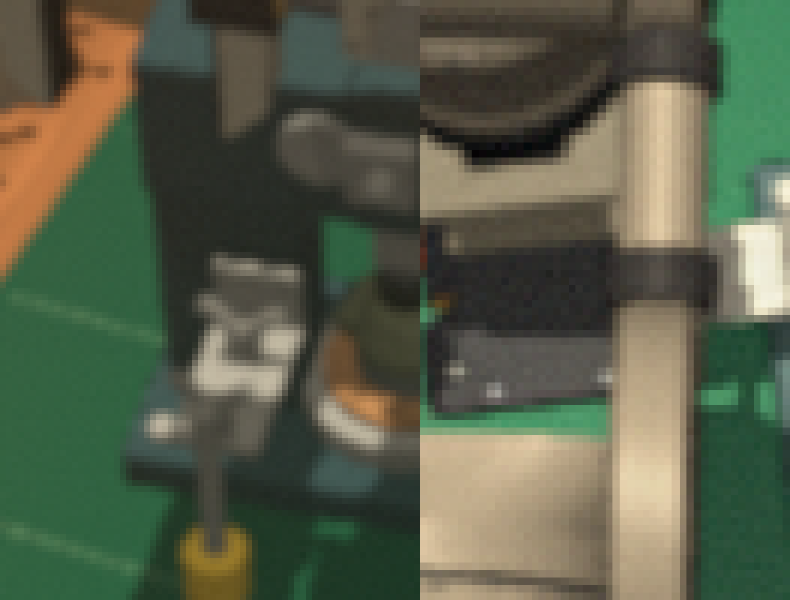

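Run:
```python
from h import *
from m import Q
a=cv2.imread("pics/s4.png")
cv2.imwrite("pics/c4b.png",cv2.resize(a[230:330,220:320],(600,600),interpolation=3))
print(proj("side",w(Q,[(45,33+4,105),(45,117,105),(45,143,105),(45,130,105),(45,90,105),(45,50,105)])).round(1))
print(blob(a,(20,110,60),(35,255,255),(250,270,300,318)))
```

```text
[[281.9 258.4]
 [272.  282.9]
 [268.6 291.4]
 [270.4 287.1]
 [275.5 274.3]
 [280.4 262.2]]
(array([275.60666667, 304.74      ]), array([270, 297,  12,  16, 150]))
```

View pics/c4b.png

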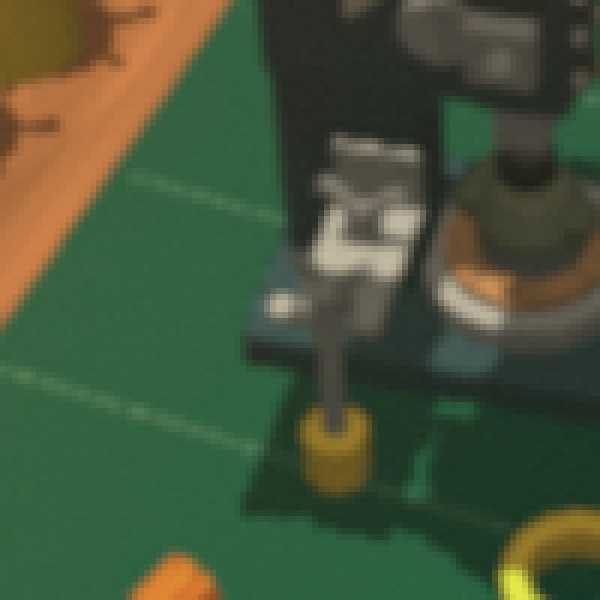

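The picture disagrees with my seating check: the knob (side 276,305) is not at the parked position (side 270,287). The pin has tipped out over the outer notch because I parked it 4–5 mm too far out for its centre of mass. I move the arm aside to get a clear view of it.

play_rows(commands=[{"offset":[0.045,-0.015,0],"twist":0},{"offset":[0.045,-0.02,0],"twist":0},{"offset":[0.045,-0.02,0],"twist":0},{"offset":[0.045,-0.02,0],"twist":0},{"offset":[0.04,-0.015,0],"twist":0}])

```text
time: 8.3
tool_pos: [488.0, 289.2, 464.4]
tcp_rot: [-3.14, -0.0, 1.713]
contact_force: [0.6, -0.2, -0.1]
grip_width: 55.7
```

Run:
```python
from h import *
a=viewer.capture("side")[:,:,::-1].copy();b=viewer.capture("top")[:,:,::-1].copy()
cv2.imwrite("pics/s5.png",a);cv2.imwrite("pics/t5.png",b)
cv2.imwrite("pics/c5.png",np.hstack([cv2.resize(a[250:330,240:300],(400,533),interpolation=3),cv2.resize(b[190:270,265:325],(400,533),interpolation=3)]))
```

```text
(no output)
```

View pics/c5.png

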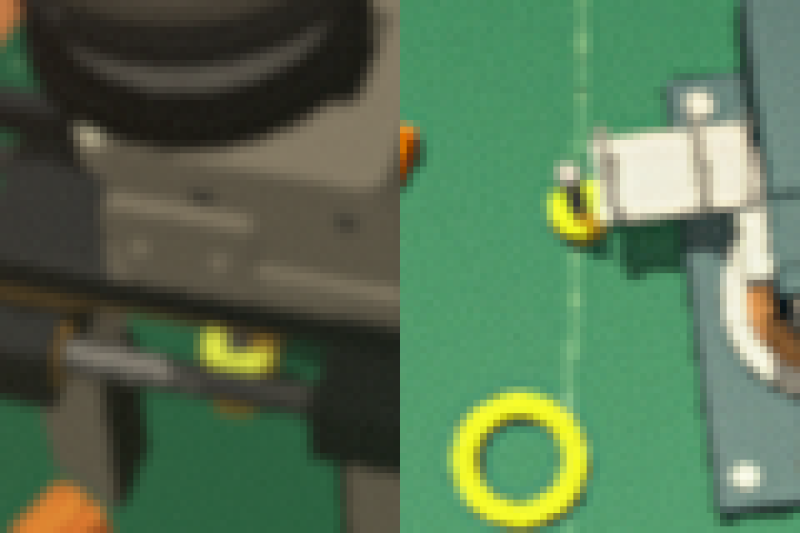

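Run:
```python
from h import *
from m import Q
T=cv2.imread("pics/t5.png");S=cv2.imread("pics/s4.png")
kt,b=blob(T,(20,110,90),(35,255,255),(283,214,298,230));print(kt,b)
ct=lambda x,y:(265+(x-400+.5)*60/400-.5,190+(y+.5)*60/400-.5)
cs=lambda x,y:(220+(x+.5)/6-.5,230+(y+.5)/6-.5)
ks,_=blob(S,(20,110,60),(35,255,255),(250,270,300,318))
print("tri knob",tri(ks,kt)," side z13",plane("side",ks,13)," top z26",plane("top",ct(577,212),26))
tip=ct(568,172);print("tip top z106",plane("top",tip,104))
k=plane("side",ks,13)
def pr(W):
    d=W[:2]-Q[:2];c,s=np.cos(Q[2]),np.sin(Q[2]);return np.round([c*d[0]+s*d[1],-s*d[0]+c*d[1]],1)
print("press knob",pr(k),pr(plane("top",ct(577,212),26)),"tip",pr(plane("top",tip,104)))
print("expected proj tip upright side",proj("side",[[k[0],k[1],106]]),"top",proj("top",[[k[0],k[1],106]]),tip)
# side view: shank visible direction
print("shank px side base/top",cs(335,425),cs(322,290))
```

```text
[291.2 221.7] [288 217   8   9  50]
tri knob [614.21329954  57.53341226  12.42263186]  side z13 [615.78093391  58.17026909  13.        ]  top z26 [610.99977797  56.72153781  26.        ]
tip top z106 [613.87605132  57.70527095 104.        ]
press knob [ 45.7 105.8] [ 40.8 105.1] tip [ 43.8 105.6]
expected proj tip upright side [[273.15862651 278.98816201]] top [[289.6035743 214.5690624]] (289.775, 215.375)
shank px side base/top (275.4166666666667, 300.4166666666667) (273.25, 277.9166666666667)
```

The top crop shows the pin standing upright on its knob (knob at top 291,222, tip at 290,215), just outside the bracket. I'll find a free area and then lay it down under control between the fingers.

```bash
python3 - <<'E'
from h import *
from m import Q
def pr(W):
    d=W[:2]-Q[:2];c,s=np.cos(Q[2]),np.sin(Q[2]);return np.round([c*d[0]+s*d[1],-s*d[0]+c*d[1]],1)
for n,p,z in(("orange knob",(268,213),13),("orange tip",(234,204),5),("tape",(283,259),9),("rack edge",(255,157),30),("mat back",(255,168),0),("mat left",(205,240),0),("bracket L",(294.5,212),114),("bracket Lb",(294.5,220),114)):
    W=plane("top",p,z);print(n,W.round(),pr(W))
E
python3 m.py 44 107.5 130 0
```

```text
orange knob [637. 128.  13.] [ 76.8 172.3]
orange tip [664. 235.   5.] [118.3 273.7]
tape [499.  78.   9.] [-67.3 141.9]
rack edge [807. 174.  30.] [251.4 193.4]
mat back [782. 176.   0.] [226.5 199.3]
mat left [551. 318.   0.] [ 18.  372.1]
bracket L [622.  44. 114.] [49.8 91.3]
bracket Lb [599.  44. 114.] [27.2 93.7]
t 8.4 tcp [486.9 291.5 464.6] goal [613.8  59.6 289. ] twist 0.4 rows 7 F [ 0.1 -0.7 -0. ] w 55.7 J [0.4  0.39 1.29 0.   1.46 0.26]
now in press [-49.3 354.8 305.6]
[-0.0355, 0.0131, 0.025] 0.06
[-0.0355, 0.0131, 0.025] 0.06
[-0.0354, 0.0132, 0.025] 0.06
[-0.0354, 0.0132, 0.025] 0.06
[-0.0354, 0.0133, 0.025] 0.06
[-0.0354, 0.0133, 0.025] 0.06
[-0.0354, 0.0133, 0.025] 0.06
```

play_rows(commands=[{"offset":[-0.041,0.0155,0.015],"twist":0},{"offset":[-0.041,0.0155,0.02],"twist":0},{"offset":[-0.041,0.0155,0.022],"twist":0},{"offset":[-0.041,0.0155,0.022],"twist":0},{"offset":[-0.041,0.0155,0.02],"twist":0}])

```text
time: 8.9
tool_pos: [595.9, 93.2, 364.3]
tcp_rot: [-3.14, 0.0, 1.712]
contact_force: [-0.7, 0.0, -0.7]
grip_width: 55.8
```

play_rows(commands=[{"offset":[-0.03,0.012,0.015],"twist":0.4},{"offset":[-0.012,0.004,0.01],"twist":0},{"offset":[0,0,0],"twist":0}])

```text
time: 9.2
tool_pos: [617.2, 54.3, 338.7]
tcp_rot: [-3.138, -0.001, 1.702]
contact_force: [0.4, 0.3, 0.8]
grip_width: 56.0
```

```bash
python3 m.py 44 107.5 82 0
```

```text
t 9.2 tcp [617.2  54.3 338.7] goal [613.8  59.6 241. ] twist -0.5 rows 3 F [0.4 0.3 0.8] w 56.0 J [-0.04  0.57  1.34 -0.    1.23 -0.17]
now in press [ 46.5 101.8 179.7]
[0.0019, -0.0007, 0.0326] -0.16
[0.0019, -0.0007, 0.0326] -0.16
[0.0019, -0.0007, 0.0326] -0.16
```

play_rows(commands=[{"offset":[0.0055,-0.0025,0.02],"twist":-0.4},{"offset":[0,0,0.025],"twist":0},{"offset":[0,0,0.005],"twist":0},{"offset":[0,0,0],"twist":0}])

```text
time: 9.6
tool_pos: [613.4, 62.5, 291.1]
tcp_rot: [-3.141, -0.001, 1.714]
contact_force: [0.3, 0.3, 0.3]
grip_width: 55.9
```

```bash
python3 m.py 44 107.5 82 0
```

```text
t 9.6 tcp [613.4  62.5 291.1] goal [613.8  59.6 241. ] twist 0.2 rows 2 F [0.3 0.3 0.3] w 55.9 J [-0.02  0.61  1.41  0.    1.12 -0.17]
now in press [ 44.  110.4 132.1]
[-0.0015, 0.0, 0.025] 0.09
[-0.0015, 0.0, 0.025] 0.09
```

play_rows(commands=[{"offset":[-0.002,0,0.01],"twist":0},{"offset":[-0.001,0,0.02],"twist":0},{"offset":[0,0,0.018],"twist":0},{"offset":[0,0,0.002],"twist":0},{"offset":[0,0,0],"twist":0}])

```text
time: 10.1
tool_pos: [614.5, 58.4, 241.4]
tcp_rot: [3.141, -0.0, 1.712]
contact_force: [0.7, -0.3, -0.1]
grip_width: 55.8
```

play_rows(commands=[{"offset":[0,0,0],"twist":0},{"offset":[0,0,0],"twist":0},{"offset":[0,0,0],"twist":0},{"offset":[0,0,0],"twist":0},{"offset":[0,0,0],"twist":0}], jaw=255)

```text
time: 10.6
tool_pos: [614.4, 59.0, 241.4]
tcp_rot: [3.14, -0.001, 1.712]
contact_force: [2.2, 5.2, 0.4]
grip_width: 20.2
```

play_rows(commands=[{"offset":[0,0,0],"twist":0},{"offset":[0,0,0],"twist":0},{"offset":[0,0,0],"twist":0},{"offset":[0,0,0],"twist":0},{"offset":[0,0,0],"twist":0}])

```text
time: 11.1
tool_pos: [614.8, 59.2, 241.4]
tcp_rot: [3.139, -0.001, 1.713]
contact_force: [2.7, 5.2, 0.0]
grip_width: 9.2
```

```bash
python3 m.py 0 300 100 0
```

```text
t 11.1 tcp [614.8  59.2 241.4] goal [543.4 244.1 259. ] twist 0.1 rows 5 F [2.7 5.2 0. ] w 9.2 J [-0.03  0.67  1.45  0.    1.02 -0.17]
now in press [ 44.9 107.   82.4]
[0.0386, -0.0089, -0.0035] 0.02
[0.0386, -0.0089, -0.0035] 0.02
[0.0386, -0.0089, -0.0035] 0.02
[0.0386, -0.0089, -0.0035] 0.02
[0.0386, -0.009, -0.0035] 0.02
```

play_rows(commands=[{"offset":[0.008,0,-0.01],"twist":0},{"offset":[0.035,-0.009,-0.01],"twist":0},{"offset":[0.045,-0.01,0],"twist":0},{"offset":[0.045,-0.01,0],"twist":0},{"offset":[0.04,-0.01,0],"twist":0}])

```text
time: 11.6
tool_pos: [550.3, 226.0, 261.8]
tcp_rot: [3.141, 0.0, 1.712]
contact_force: [0.6, -0.1, -0.6]
grip_width: 9.3
```

play_rows(commands=[{"offset":[0.02,-0.005,0],"twist":0},{"offset":[0,0,0],"twist":0}])

```text
time: 11.8
tool_pos: [542.0, 246.1, 261.6]
tcp_rot: [3.142, -0.0, 1.716]
contact_force: [-0.1, -0.4, -1.3]
grip_width: 9.2
```

```bash
python3 m.py 0 300 82.4 0;python3 - <<'E'
from h import *
a=viewer.capture("side")[:,:,::-1].copy()
cv2.imwrite("pics/s6.png",a)
cv2.imwrite("pics/c6.png",cv2.resize(a[250:410,180:340],(600,600),interpolation=3))
E
```

```text
t 11.8 tcp [542.  246.1 261.6] goal [543.4 244.1 241.4] twist 0.3 rows 1 F [-0.1 -0.4 -1.3] w 9.2 J [0.3  0.61 1.51 0.   1.03 0.15]
now in press [ -1.1 302.2 102.6]
[-0.0022, 0.0011, 0.0202] 0.33
```

View pics/c6.png

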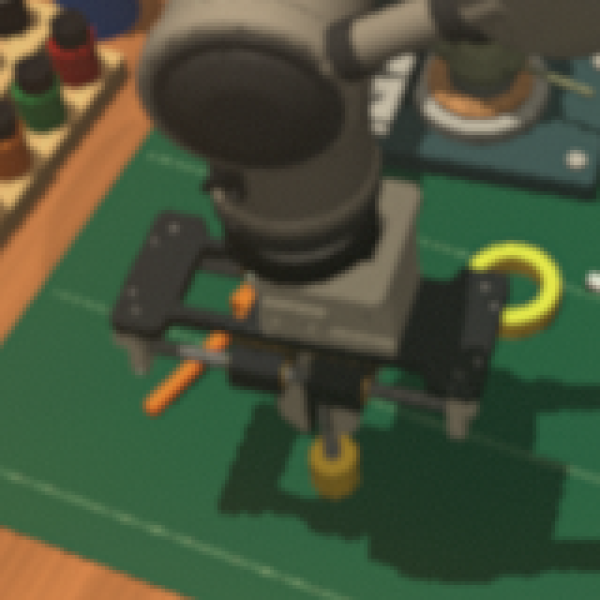

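The side crop shows the pin hanging upright with the knob below (about side 269,374), clear of the orange piece and the tape. I set it down here.

play_rows(commands=[{"offset":[0,0,0.01],"twist":0},{"offset":[0,0,0.007],"twist":0},{"offset":[0,0,0.0025],"twist":0},{"offset":[0,0,0],"twist":0}])

```text
time: 12.25
tool_pos: [543.9, 242.1, 241.3]
tcp_rot: [-3.141, 0.0, 1.711]
contact_force: [-0.3, -1.2, 2.2]
grip_width: 9.3
```

play_rows(commands=[{"offset":[0,0,0.0005],"twist":0},{"offset":[0,0,0],"twist":0}])

```text
time: 12.45
tool_pos: [543.8, 242.3, 241.3]
tcp_rot: [-3.141, 0.0, 1.711]
contact_force: [-2.1, -2.1, 5.2]
grip_width: 9.2
```

play_rows(commands=[{"offset":[0,0,0],"twist":0},{"offset":[0,0,0],"twist":0},{"offset":[0,0,0],"twist":0},{"offset":[0,0,0],"twist":0},{"offset":[0,0,0],"twist":0}], jaw=100)

```text
time: 12.95
tool_pos: [543.5, 243.2, 240.9]
tcp_rot: [-3.141, -0.0, 1.712]
contact_force: [-0.5, 0.3, -0.2]
grip_width: 44.8
```

play_rows(commands=[{"offset":[0,0,0],"twist":0},{"offset":[0,0,0],"twist":-7},{"offset":[0,0,0],"twist":-8},{"offset":[0,0,0],"twist":-8},{"offset":[0,0,0],"twist":-8}])

```text
time: 13.45
tool_pos: [543.5, 243.3, 241.0]
tcp_rot: [3.142, -0.0, 2.259]
contact_force: [0.5, -0.0, 0.7]
grip_width: 55.9
```

play_rows(commands=[{"offset":[0,0,0],"twist":-8},{"offset":[0,0,0],"twist":-8},{"offset":[0,0,0],"twist":-8},{"offset":[0,0,0],"twist":-8},{"offset":[0,0,0],"twist":-8}])

```text
time: 13.95
tool_pos: [543.5, 243.3, 241.0]
tcp_rot: [3.141, 0.0, 2.957]
contact_force: [-0.3, -0.0, -0.3]
grip_width: 55.6
```

play_rows(commands=[{"offset":[0,0,0],"twist":-8},{"offset":[0,0,0],"twist":-8},{"offset":[0,0,0],"twist":-3},{"offset":[0,0,0],"twist":0}])

```text
time: 14.35
tool_pos: [543.5, 243.3, 241.0]
tcp_rot: [3.142, 0.0, -3.0]
contact_force: [0.6, 0.5, 0.0]
grip_width: 56.1
```

```bash
python3 m.py 0 300 82.4 90;python3 - <<'E'
from h import *
a=viewer.capture("side")[:,:,::-1].copy()
cv2.imwrite("pics/s7.png",a)
cv2.imwrite("pics/c7.png",cv2.resize(a[250:410,180:340],(600,600),interpolation=3))
E
```

```text
t 14.35 tcp [543.5 243.3 241. ] goal [543.4 244.1 241.4] twist 0.1 rows 1 F [0.6 0.5 0. ] w 56.1 J [ 0.29  0.64  1.52  0.    0.98 -1.42]
now in press [-1.000e-01  2.992e+02  8.200e+01]
[-0.0001, 0.0008, -0.0004] 0.11
```

View pics/c7.png

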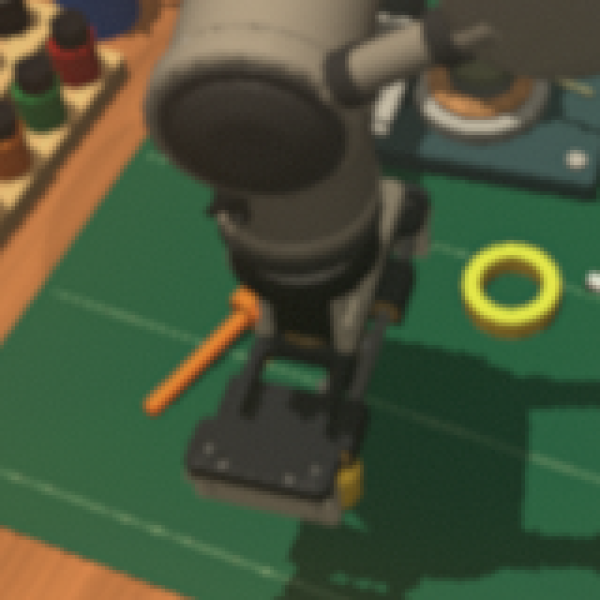

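play_rows(commands=[{"offset":[0,-0.02,0],"twist":0},{"offset":[0,-0.006,0],"twist":0},{"offset":[0,-0.006,0],"twist":0},{"offset":[0,-0.006,0],"twist":0},{"offset":[0,-0.006,0],"twist":0}])

```text
time: 14.9
tool_pos: [549.8, 199.5, 241.1]
tcp_rot: [3.141, 0.0, -3.0]
contact_force: [-0.2, 0.2, -0.4]
grip_width: 55.9
```

play_rows(commands=[{"offset":[0,-0.004,0],"twist":0},{"offset":[0,0,0],"twist":0},{"offset":[0,0,0],"twist":0}])

```text
time: 15.2
tool_pos: [550.3, 195.7, 241.1]
tcp_rot: [3.142, 0.0, -3.0]
contact_force: [0.0, -0.4, 0.7]
grip_width: 55.7
```

```bash
python3 m.py 0 300 82.4 90;python3 - <<'E'
from h import *
a=viewer.capture("side")[:,:,::-1].copy()
cv2.imwrite("pics/s8.png",a)
cv2.imwrite("pics/c8.png",cv2.resize(a[250:410,180:340],(600,600),interpolation=3))
E
```

```text
t 15.2 tcp [550.3 195.7 241.1] goal [543.4 244.1 241.4] twist 0.1 rows 2 F [ 0.  -0.4  0.7] w 55.7 J [ 0.21  0.62  1.56  0.    0.97 -1.5 ]
now in press [1.000e-01 2.512e+02 8.210e+01]
[-0.0, 0.0244, -0.0002] 0.04
[0.0, 0.0244, -0.0002] 0.04
```

View pics/c8.png

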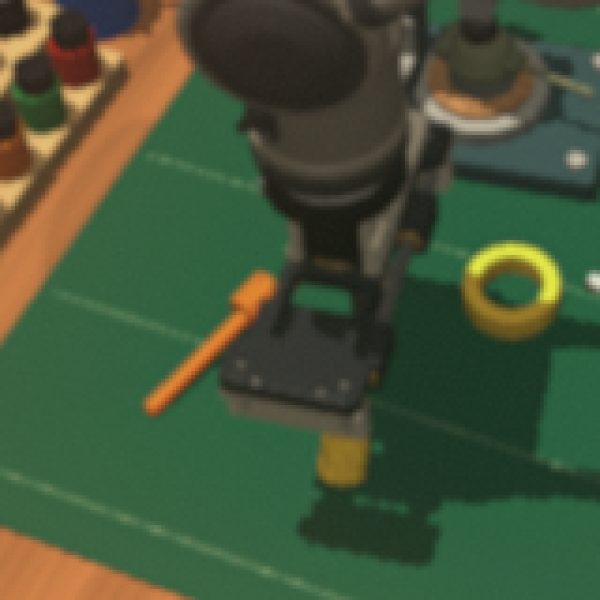

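Run:
```python
from h import *
from m import Q
def pr(W):
    d=W[:2]-Q[:2];c,s=np.cos(Q[2]),np.sin(Q[2]);return np.round([c*d[0]+s*d[1],-s*d[0]+c*d[1]],1)
a=cv2.imread("pics/s8.png"); b=cv2.imread("pics/s7.png")
print(blob(a,(18,100,50),(35,255,255),(250,355,290,385)))
print("proj knob bottom-front for y=298, 290,280",[proj("side",w(Q,[(0,y,13),(-0,y+13,0),(0,y,0)])).round(1).tolist() for y in(298,290,280)])
W=plane("side",(180+343/3.75,250+485/3.75),0);print(pr(W))
```

```text
(array([271.15642458, 372.26256983]), array([265, 365,  14,  15, 179]))
proj knob bottom-front for y=298, 290,280 [[[270.0, 377.9], [268.6, 386.5], [270.4, 381.1]], [[271.1, 374.6], [269.7, 383.2], [271.5, 377.9]], [[272.5, 370.6], [271.1, 379.1], [272.9, 373.8]]]
[ -1.  293.4]
```

The knob has slid about 18 mm without tipping. I push again, higher on the shank.

play_rows(commands=[{"offset":[0,0,-0.02],"twist":0},{"offset":[0,0,-0.014],"twist":0},{"offset":[0,-0.006,0],"twist":0},{"offset":[0,-0.012,0],"twist":0},{"offset":[0,-0.014,0],"twist":0}])

```text
time: 15.75
tool_pos: [554.5, 163.2, 274.1]
tcp_rot: [-3.142, -0.002, -2.999]
contact_force: [0.6, 0.0, -0.2]
grip_width: 55.6
```

play_rows(commands=[{"offset":[0,0,0],"twist":0},{"offset":[0,0,0],"twist":0}])

```text
time: 15.95
tool_pos: [554.8, 163.2, 274.4]
tcp_rot: [3.141, -0.001, -3.002]
contact_force: [-1.4, 0.6, -0.4]
grip_width: 55.9
```

```bash
python3 m.py 0 300 82.4 90;python3 - <<'E'
from h import *
a=viewer.capture("side")[:,:,::-1].copy()
cv2.imwrite("pics/s9.png",a)
cv2.imwrite("pics/c9.png",cv2.resize(a[250:410,180:340],(600,600),interpolation=3))
E
```

```text
t 15.95 tcp [554.8 163.2 274.4] goal [543.4 244.1 241.4] twist -0.0 rows 2 F [-1.4  0.6 -0.4] w 55.9 J [ 0.15  0.57  1.54  0.    1.03 -1.56]
now in press [  0.  218.4 115.4]
[-0.0, 0.0408, 0.0165] -0.0
[-0.0, 0.0408, 0.0165] -0.0
```

View pics/c9.png

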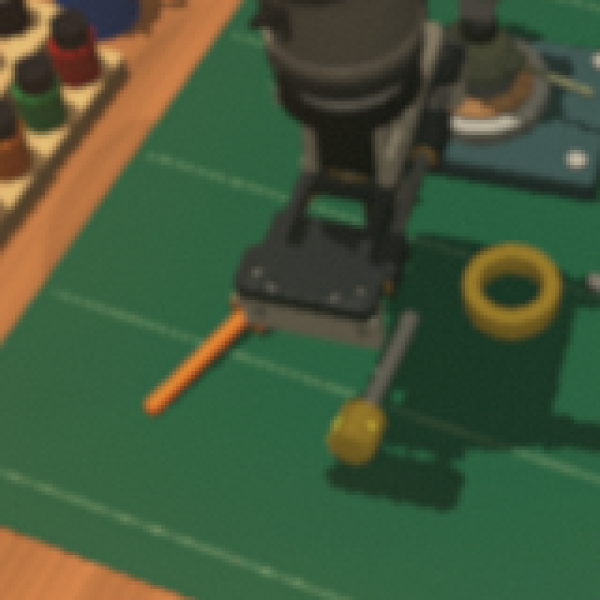

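play_rows(commands=[{"offset":[0,0,-0.04],"twist":0},{"offset":[0,0.02,-0.045],"twist":0},{"offset":[0.03,0.035,-0.02],"twist":0},{"offset":[0,0,0],"twist":0}])

```text
time: 16.4
tool_pos: [515.2, 217.2, 383.5]
tcp_rot: [3.139, 0.005, -2.996]
contact_force: [0.1, -0.4, -0.1]
grip_width: 55.8
```

Run:
```python
from h import *
from m import Q
a=viewer.capture("side")[:,:,::-1].copy();b=viewer.capture("top")[:,:,::-1].copy()
cv2.imwrite("pics/s10.png",a);cv2.imwrite("pics/t10.png",b)
cv2.imwrite("pics/c10.png",np.hstack([cv2.resize(a[310:390,250:310],(400,533),interpolation=3),cv2.resize(b[190:270,225:285],(400,533),interpolation=3)]))
def pr(W):
    d=W[:2]-Q[:2];c,s=np.cos(Q[2]),np.sin(Q[2]);return np.round([c*d[0]+s*d[1],-s*d[0]+c*d[1]],1)
ks,st=blob(a,(18,100,50),(35,255,255),(255,340,300,385));print(ks,st)
k=plane("side",ks,13);print(k,pr(k)); t=plane("side",(180+410.5/3.75-.5,250+318/3.75-.5),6);print(t,pr(t),np.linalg.norm(k-t))
```

```text
[274.85576923 364.6875    ] [267 356  16  18 208]
[547.58008989 209.28117762  13.        ] [ -0.7 265. ]
[553.28246324 120.85613651   6.        ] [ -7.4 176.6] 88.88478473837583
```

View pics/c10.png

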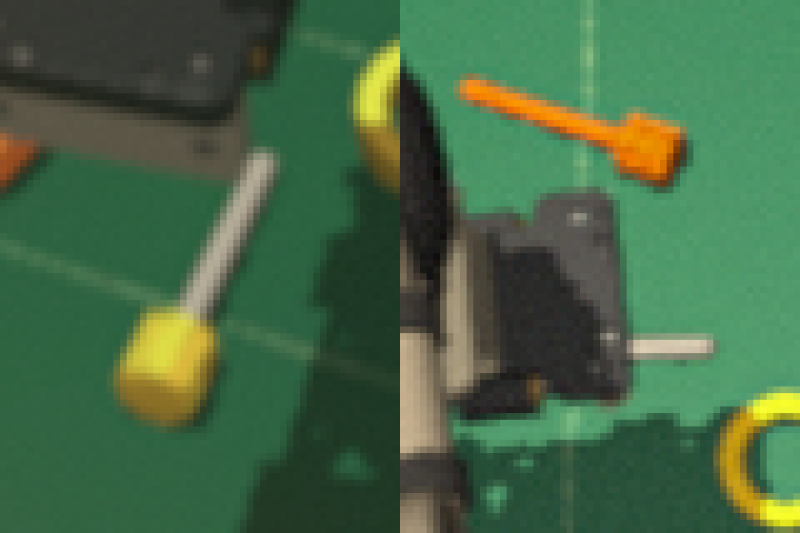

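Run:
```python
from h import *
tt=plane("top",(225+312.5*.15-.5,190+346.5*.15-.5),5);ts=plane("side",(250+(268)*.15-.5,310+153*.15-.5),6)
k=plane("side",(274.86,364.69),13)
# shank root in side crop at (195,305)
r=plane("side",(250+195*.15-.5,310+308*.15-.5),11)
print(tt,ts,k,r)
for a,b in((k,tt),(k,ts),(r,ts)):d=a-b;print(np.degrees(np.arctan2(d[1],d[0])),np.linalg.norm(d))
```

```text
[551.4263905  115.39340991   5.        ] [553.77582068 115.51399686   6.        ] [547.56890315 209.28346401  13.        ] [549.77502068 184.44797177  11.        ]
92.35268275819895 94.30918548324296
93.78707637604263 94.23501893126941
93.32161454142114 69.23076842820161
```

The pin lies flat (knob at side 275,365, tip at side 290,332 / top 271,241), and the tape and orange piece look untouched. I regrasp by the knob.

```bash
cat > g.py <<'E'
import sys,numpy as np
from plant import status
from scipy.spatial.transform import Rotation as Ro
a=[float(x) for x in sys.argv[1:]]; g=np.array(a[:3]); want=a[3]; 
o=status.get_obs();p=np.array(o['tool_pos']);R=Ro.from_euler('xyz',o['tcp_rot']).as_matrix()
ang=np.degrees(np.arctan2(R[1,1],R[0,1])); tw=-((want-ang+180)%360-180)
n=int(a[4]) if len(a)>4 else int(max(np.ceil(np.linalg.norm(g-p)/48),np.ceil(abs(tw)/8.5),1))
print("tcp",p.round(1),"yawy",ang.round(1),"tw",round(tw,1),n,"J",np.round(o['joint_positions'],2),"F",np.round(o['contact_force'],1))
for i in range(n):
    print(np.round(R.T@(g-p)/n/1000,4).tolist(),round(tw/n,2)); R=R@Ro.from_euler('z',tw/n,degrees=True).as_matrix()
E
python3 g.py 548 209 250 3.2
```

```text
tcp [516.9 214.9 380.3] yawy 98.2 tw 95.0 12 J [ 0.26  0.43  1.47 -0.    1.25 -1.46] F [ 0.7 -1.3 -0.8]
[-0.0025, -0.0009, 0.0109] 7.92
[-0.0026, -0.0005, 0.0109] 7.92
[-0.0026, -0.0002, 0.0109] 7.92
[-0.0026, 0.0002, 0.0109] 7.92
[-0.0026, 0.0006, 0.0109] 7.92
[-0.0025, 0.0009, 0.0109] 7.92
[-0.0023, 0.0013, 0.0109] 7.92
[-0.0021, 0.0016, 0.0109] 7.92
[-0.0019, 0.0018, 0.0109] 7.92
[-0.0016, 0.0021, 0.0109] 7.92
[-0.0013, 0.0023, 0.0109] 7.92
[-0.001, 0.0024, 0.0109] 7.92
```

play_rows(commands=[{"offset":[-0.0025,-0.001,0.01],"twist":8},{"offset":[-0.0026,-0.0005,0.01],"twist":8},{"offset":[-0.0026,0,0.01],"twist":8},{"offset":[-0.0026,0,0.01],"twist":8},{"offset":[-0.0026,0.0006,0.01],"twist":8}])

```text
time: 17.0
tool_pos: [531.0, 210.5, 327.8]
tcp_rot: [-3.14, -0.002, 2.578]
contact_force: [-0.3, 0.1, 0.2]
grip_width: 55.7
```

play_rows(commands=[{"offset":[-0.0025,0.001,0.01],"twist":8},{"offset":[-0.0023,0.0013,0.01],"twist":8},{"offset":[-0.0021,0.0016,0.01],"twist":8},{"offset":[-0.002,0.0018,0.01],"twist":8},{"offset":[-0.0016,0.002,0.01],"twist":8}])

```text
time: 17.5
tool_pos: [543.8, 207.8, 277.8]
tcp_rot: [-3.139, 0.0, 1.88]
contact_force: [-1.4, -0.5, -0.1]
grip_width: 55.7
```

play_rows(commands=[{"offset":[-0.0013,0.0023,0.01],"twist":8},{"offset":[-0.001,0.0024,0.01],"twist":7},{"offset":[0,0,0],"twist":0}])

```text
time: 17.8
tool_pos: [548.6, 206.6, 257.0]
tcp_rot: [-3.137, 0.001, 1.623]
contact_force: [0.3, 0.1, -0.5]
grip_width: 56.2
```

```bash
python3 g.py 548 209 182 3.2
```

```text
tcp [548.6 206.6 257. ] yawy 3.0 tw -0.2 2 J [ 0.23  0.6   1.54 -0.    1.01  0.18] F [ 0.3  0.1 -0.5]
[0.0012, -0.0, 0.0375] -0.11
[0.0012, -0.0, 0.0375] -0.11
```

play_rows(commands=[{"offset":[0.0012,0,0.03],"twist":0},{"offset":[0.0012,0,0.03],"twist":0},{"offset":[0,0,0.012],"twist":0},{"offset":[0,0,0.0],"twist":0}])

```text
time: 18.2
tool_pos: [547.9, 209.6, 186.1]
tcp_rot: [-3.137, 0.001, 1.627]
contact_force: [-0.1, 0.2, 0.1]
grip_width: 55.9
```

```bash
python3 g.py 548 209 182 3.2
```

```text
tcp [547.9 209.6 186.1] yawy 3.2 tw -0.0 1 J [0.23 0.7  1.59 0.   0.86 0.18] F [-0.1  0.2  0.1]
[-0.0006, 0.0001, 0.0041] -0.01
```

play_rows(commands=[{"offset":[0,0,0.0025],"twist":0},{"offset":[0,0,0],"twist":0},{"offset":[0,0,0],"twist":0},{"offset":[0,0,0],"twist":0},{"offset":[0,0,0],"twist":0}], jaw=255)

```text
time: 18.7
tool_pos: [548.5, 210.2, 186.1]
tcp_rot: [3.14, -0.0, 1.625]
contact_force: [0.2, 1.0, 2.2]
grip_width: 25.2
```

play_rows(commands=[{"offset":[0,0,0],"twist":0},{"offset":[0,0,0],"twist":0},{"offset":[0,0,0],"twist":0},{"offset":[0,0,0],"twist":0}])

```text
time: 19.1
tool_pos: [548.6, 210.2, 185.9]
tcp_rot: [3.141, -0.0, 1.625]
contact_force: [0.2, 0.9, 5.8]
grip_width: 25.3
```

```bash
python3 g.py 548 209 182 3.2;python3 - <<'E'
from h import *
a=viewer.capture("side")[:,:,::-1].copy()
cv2.imwrite("pics/s11.png",a)
cv2.imwrite("pics/c11.png",cv2.resize(a[290:390,220:320],(600,600),interpolation=3))
E
```

```text
tcp [548.6 210.2 185.9] yawy 3.1 tw -0.1 1 J [0.24 0.7  1.59 0.   0.85 0.18] F [0.2 0.9 5.8]
[-0.0012, -0.0006, 0.0039] -0.09
```

View pics/c11.png

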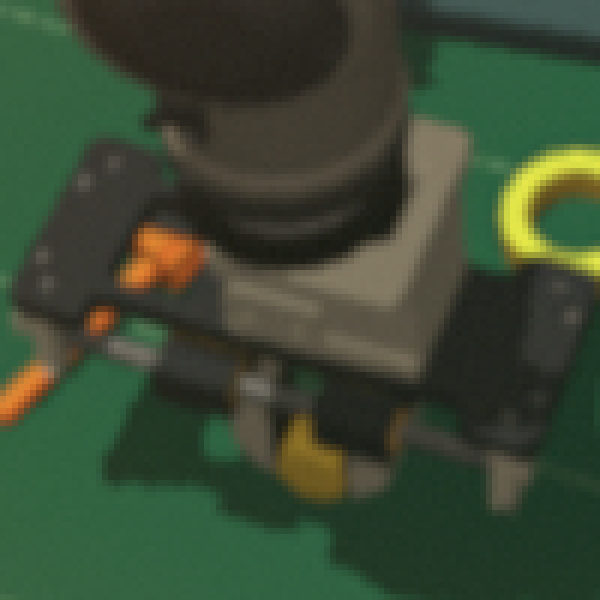

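play_rows(commands=[{"offset":[0,0,-0.008],"twist":0},{"offset":[0,0,-0.03],"twist":0},{"offset":[0,0,-0.045],"twist":0},{"offset":[0,0,-0.045],"twist":0},{"offset":[0,0,-0.022],"twist":-4.8}])

```text
time: 19.65
tool_pos: [548.7, 210.1, 339.6]
tcp_rot: [3.137, -0.001, 1.71]
contact_force: [0.6, -0.1, -1.1]
grip_width: 25.6
```

```bash
python3 m.py 45 150 174 0;python3 - <<'E'
from h import *
a=viewer.capture("side")[:,:,::-1].copy();b=viewer.capture("top")[:,:,::-1].copy()
cv2.imwrite("pics/s12.png",a)
cv2.imwrite("pics/c12.png",np.hstack([cv2.resize(a[250:350,220:320],(400,400),interpolation=3),cv2.resize(b[180:280,220:320],(400,400),interpolation=3)]))
E
```

```text
t 19.65 tcp [548.7 210.1 339.6] goal [608.9 101.8 333. ] twist -0.0 rows 3 F [ 0.6 -0.1 -1.1] w 25.6 J [0.24 0.51 1.44 0.   1.18 0.1 ]
now in press [  0.4 265.7 180.6]
[-0.0385, 0.0149, 0.0023] -0.02
[-0.0385, 0.0149, 0.0023] -0.02
[-0.0386, 0.0149, 0.0023] -0.02
```

View pics/c12.png

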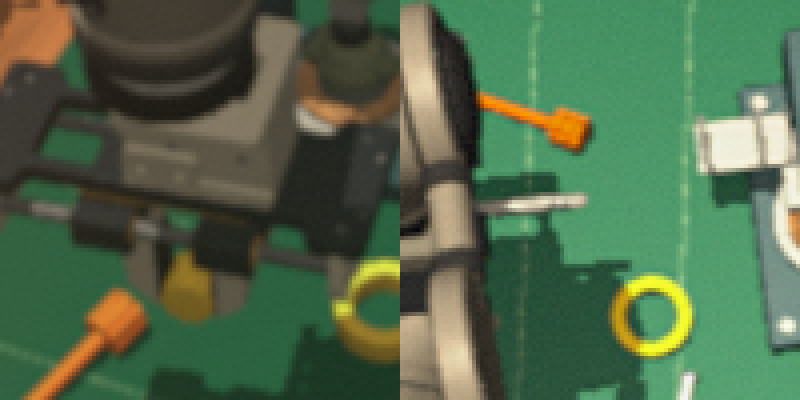

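Run:
```python
from h import *
from m import Q
for y in(165,172,180):
  for z in(158,167): print(y,z,proj("top",w(Q,[(0.4,y,z)])).round(1))
W=plane("top",(220+185.5*.25-.5,180+201.5*.25-.5),158);d=W[:2]-Q[:2];c,s=np.cos(Q[2]),np.sin(Q[2]);print([c*d[0]+s*d[1],-s*d[0]+c*d[1]])
```

```text
165 158 [[268.7 229.7]]
165 167 [[268.4 229.2]]
172 158 [[266.1 230. ]]
172 167 [[265.8 229.4]]
180 158 [[263.1 230.3]]
180 167 [[262.8 229.8]]
[np.float64(0.7703592329681896), np.float64(172.5043602164903)]
```

The top view puts the tip at top 266,230, 93 mm from the grasp and aligned with press y. I carry it over the rest, this time aiming 3 mm inward (grasp y 123) so the centre of mass lies between the notches.

play_rows(commands=[{"offset":[-0.038,0.015,0],"twist":0},{"offset":[-0.038,0.015,0],"twist":0},{"offset":[-0.038,0.0146,0],"twist":0},{"offset":[-0.015,0,0.01],"twist":0},{"offset":[0,0,0],"twist":0}])

```text
time: 20.25
tool_pos: [609.8, 86.3, 322.0]
tcp_rot: [-3.135, -0.001, 1.704]
contact_force: [-0.6, -0.2, -1.5]
grip_width: 25.5
```

```bash
python3 m.py 45 123 145 0
```

```text
t 20.25 tcp [609.8  86.3 322. ] goal [612.7  75.1 304. ] twist -0.4 rows 1 F [-0.6 -0.2 -1.5] w 25.5 J [ 0.02  0.58  1.37 -0.    1.2  -0.12]
now in press [ 43.8 134.5 163. ]
[-0.0115, 0.0014, 0.018] -0.36
```

play_rows(commands=[{"offset":[-0.007,0,0.008],"twist":-0.3},{"offset":[-0.0045,0,0.006],"twist":0},{"offset":[0,0,0.003],"twist":0},{"offset":[0,0,0],"twist":0}])

```text
time: 20.65
tool_pos: [611.5, 77.8, 307.8]
tcp_rot: [-3.14, -0.0, 1.715]
contact_force: [0.1, -0.3, -0.0]
grip_width: 25.6
```

```bash
python3 m.py 43.8 123 119 0;python3 - <<'E'
from h import *
a=viewer.capture("side")[:,:,::-1].copy();b=viewer.capture("top")[:,:,::-1].copy()
cv2.imwrite("pics/c13.png",np.hstack([cv2.resize(a[220:320,230:330],(400,400),interpolation=3),cv2.resize(b[190:240,280:330],(400,400),interpolation=3)]))
E
```

```text
t 20.65 tcp [611.5  77.8 307.8] goal [611.5  74.9 278. ] twist 0.2 rows 1 F [ 0.1 -0.3 -0. ] w 25.6 J [ 0.    0.59  1.39  0.    1.16 -0.14]
now in press [ 44.2 125.8 148.8]
[-0.0028, -0.0004, 0.0298] 0.23
```

View pics/c13.png

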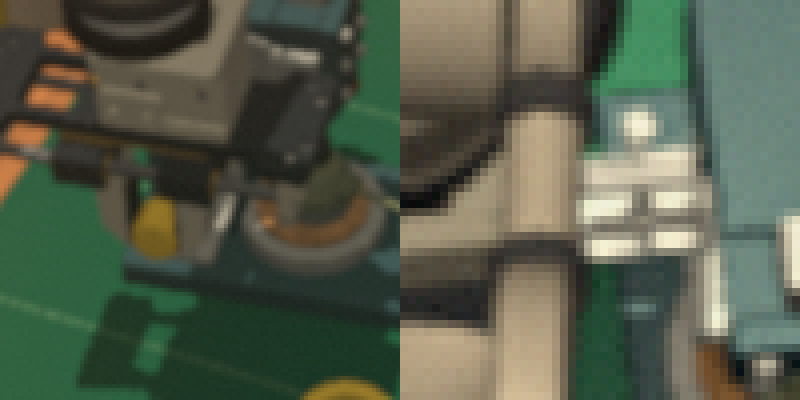

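play_rows(commands=[{"offset":[-0.0025,0,0.007],"twist":0.2},{"offset":[0,0,0.007],"twist":0},{"offset":[0,0,0.005],"twist":0},{"offset":[0,0,0],"twist":0}])

```text
time: 21.15
tool_pos: [612.0, 74.5, 288.1]
tcp_rot: [-3.139, -0.0, 1.71]
contact_force: [-0.1, -0.1, -1.6]
grip_width: 25.3
```

```bash
python3 m.py 43.8 123 119 0
```

```text
t 21.15 tcp [612.   74.5 288.1] goal [611.5  74.9 278. ] twist -0.0 rows 1 F [-0.1 -0.1 -1.6] w 25.3 J [-0.    0.61  1.41  0.    1.12 -0.14]
now in press [ 44.2 122.6 129.1]
[0.0004, -0.0004, 0.0101] -0.02
```

play_rows(commands=[{"offset":[0,-0.0004,0.002],"twist":0},{"offset":[0,0,0.002],"twist":0},{"offset":[0,0,0],"twist":0}])

```text
time: 21.45
tool_pos: [611.9, 74.5, 285.4]
tcp_rot: [3.141, -0.0, 1.711]
contact_force: [0.5, 0.4, -0.2]
grip_width: 25.2
```

play_rows(commands=[{"offset":[0,0,0.0015],"twist":0},{"offset":[0,0,0.0015],"twist":0},{"offset":[0,0,0],"twist":0}])

```text
time: 21.75
tool_pos: [612.1, 74.5, 282.8]
tcp_rot: [3.14, 0.0, 1.711]
contact_force: [1.0, 0.9, 2.0]
grip_width: 24.7
```

play_rows(commands=[{"offset":[0,0,0.0015],"twist":0},{"offset":[0,0,0],"twist":0}])

```text
time: 21.95
tool_pos: [612.0, 74.5, 281.2]
tcp_rot: [3.141, 0.0, 1.711]
contact_force: [1.4, 0.5, 3.5]
grip_width: 24.8
```

play_rows(commands=[{"offset":[0,0,0.0015],"twist":0},{"offset":[0,0,0],"twist":0}])

```text
time: 22.15
tool_pos: [611.8, 74.6, 279.3]
tcp_rot: [-3.141, -0.0, 1.711]
contact_force: [1.1, 0.9, 3.2]
grip_width: 25.1
```

play_rows(commands=[{"offset":[0,0,0.0015],"twist":0},{"offset":[0,0,0],"twist":0}])

```text
time: 22.35
tool_pos: [611.7, 74.7, 277.7]
tcp_rot: [-3.141, -0.0, 1.711]
contact_force: [0.2, 1.9, 2.4]
grip_width: 25.4
```

play_rows(commands=[{"offset":[0,0,0.0015],"twist":0},{"offset":[0,0,0],"twist":0}])

```text
time: 22.55
tool_pos: [611.7, 74.7, 276.6]
tcp_rot: [-3.141, -0.0, 1.711]
contact_force: [-0.2, 2.2, 4.8]
grip_width: 25.0
```

play_rows(commands=[{"offset":[0,0,0.001],"twist":0},{"offset":[0,0,0],"twist":0}])

```text
time: 22.75
tool_pos: [611.8, 74.6, 275.9]
tcp_rot: [3.141, -0.0, 1.71]
contact_force: [-1.7, 2.2, 6.7]
grip_width: 25.0
```

play_rows(commands=[{"offset":[0,0,0.001],"twist":0},{"offset":[0,0,0],"twist":0}])

```text
time: 22.95
tool_pos: [611.8, 74.7, 275.0]
tcp_rot: [3.141, -0.0, 1.71]
contact_force: [-2.5, 1.9, 8.1]
grip_width: 25.1
```

```bash
python3 m.py 43.8 123 119 0;python3 - <<'E'
from h import *
from m import Q
a=viewer.capture("side")[:,:,::-1].copy();b=viewer.capture("top")[:,:,::-1].copy()
cv2.imwrite("pics/s14.png",a)
cv2.imwrite("pics/c14.png",np.hstack([cv2.resize(a[240:310,240:310],(500,500),interpolation=3),cv2.resize(b[190:240,290:320],(300,500),interpolation=3)]))
print(proj("side",w(Q,[(45,123,105),(45,136,105)])), blob(a,(18,100,50),(35,255,255),(255,270,300,310)))
E
```

```text
t 22.95 tcp [611.8  74.7 275. ] goal [611.5  74.9 278. ] twist -0.0 rows 1 F [-2.5  1.9  8.1] w 25.1 J [-0.    0.63  1.43  0.    1.09 -0.14]
now in press [ 44.  122.7 116. ]
[0.0003, -0.0002, -0.003] -0.01
[[271.26892754 284.85226357]
 [269.55854242 289.11111583]] (array([269.92857143, 285.18181818]), array([264, 278,  12,  15, 154]))
```

View pics/c14.png

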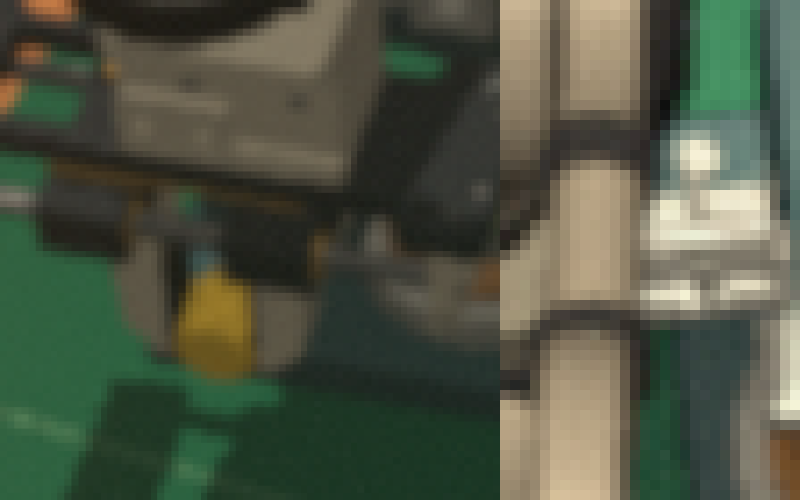

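play_rows(commands=[{"offset":[0,-0.0007,0.0005],"twist":0},{"offset":[0,0,0],"twist":0}])

```text
time: 23.25
tool_pos: [611.3, 74.6, 274.8]
tcp_rot: [3.14, -0.0, 1.71]
contact_force: [-0.3, 2.9, 8.3]
grip_width: 25.2
```

play_rows(commands=[{"offset":[0,-0.0005,0.0008],"twist":0},{"offset":[0,0,0],"twist":0}])

```text
time: 23.45
tool_pos: [611.1, 74.6, 274.2]
tcp_rot: [3.139, -0.0, 1.711]
contact_force: [1.2, 3.2, 8.3]
grip_width: 25.2
```

play_rows(commands=[{"offset":[0,0,0],"twist":0},{"offset":[0,0,0],"twist":0},{"offset":[0,0,0],"twist":0},{"offset":[0,0,0],"twist":0}], jaw=130)

```text
time: 23.85
tool_pos: [610.5, 74.2, 272.6]
tcp_rot: [-3.14, -0.0, 1.71]
contact_force: [0.4, -0.9, 1.2]
grip_width: 44.8
```

```bash
python3 m.py 43.8 123 119 0;python3 - <<'E'
from h import *
from m import Q
a=viewer.capture("side")[:,:,::-1].copy()
cv2.imwrite("pics/s15.png",a)
cv2.imwrite("pics/c15.png",cv2.resize(a[240:310,240:310],(500,500),interpolation=3))
print(blob(a,(18,100,50),(35,255,255),(255,270,300,310)))
E
```

```text
t 23.85 tcp [610.5  74.2 272.6] goal [611.5  74.9 278. ] twist -0.0 rows 1 F [ 0.4 -0.9  1.2] w 44.8 J [-0.    0.63  1.43 -0.    1.08 -0.14]
now in press [ 42.7 122.4 113.6]
[0.0006, 0.0011, -0.0054] -0.02
(array([271.23163842, 284.50847458]), array([264, 277,  15,  16, 177]))
```

View pics/c15.png

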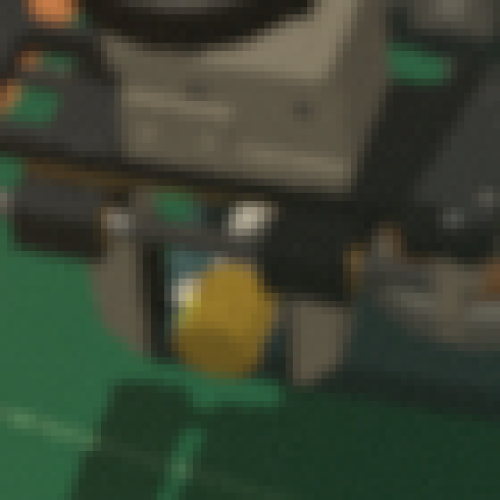

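The knob stays at side 271.2,284.5 after letting go, against 271.3,284.9 predicted for a parked pin, so it rests in both notches. I retreat straight up.

play_rows(commands=[{"offset":[0,0,-0.015],"twist":0},{"offset":[0,0,-0.045],"twist":0},{"offset":[0,0,-0.048],"twist":0},{"offset":[0,0,-0.048],"twist":0},{"offset":[0,0,-0.048],"twist":0}])

```text
time: 24.4
tool_pos: [610.3, 74.3, 479.0]
tcp_rot: [-3.141, -0.0, 1.71]
contact_force: [1.9, 0.4, -1.6]
grip_width: 44.9
```

play_rows(commands=[{"offset":[0,0,-0.015],"twist":8},{"offset":[0,0,0],"twist":8},{"offset":[0,0,0],"twist":8},{"offset":[0,0,0],"twist":8},{"offset":[0,0,0],"twist":8}], jaw=255)

```text
time: 24.9
tool_pos: [610.6, 74.3, 491.9]
tcp_rot: [-3.141, 0.0, 1.007]
contact_force: [-0.0, -0.0, 0.2]
grip_width: 9.6
```

```bash
python3 - <<'E'
from h import *
from m import Q
a=viewer.capture("side")[:,:,::-1].copy()
cv2.imwrite("pics/s16.png",a)
cv2.imwrite("pics/c16.png",cv2.resize(a[200:310,230:340],(600,600),interpolation=3))
print(blob(a,(18,100,50),(35,255,255),(255,270,300,310)))
E
G=$(python3 -c "
from h import w;from m import Q
g=w(Q,(22,-50,315))[0];print(g[0],g[1],g[2]+178-20)"); echo $G; python3 g.py $G -81.98
```

```text
(array([271.19680851, 284.42553191]), array([264, 276,  15,  17, 188]))
614.0272634199591 -99.4437272470145 473.0
tcp [610.7  74.2 491.9] yawy -32.7 tw 49.3 6 J [-0.    0.47  1.09  0.    1.58  0.57] F [ 0.9 -0.1  0.6]
[-0.024, 0.0161, 0.0031] 8.21
[-0.0215, 0.0194, 0.0031] 8.21
[-0.0185, 0.0223, 0.0031] 8.21
[-0.0151, 0.0247, 0.0031] 8.21
[-0.0115, 0.0266, 0.0031] 8.21
[-0.0076, 0.028, 0.0031] 8.21
```

View pics/c16.png

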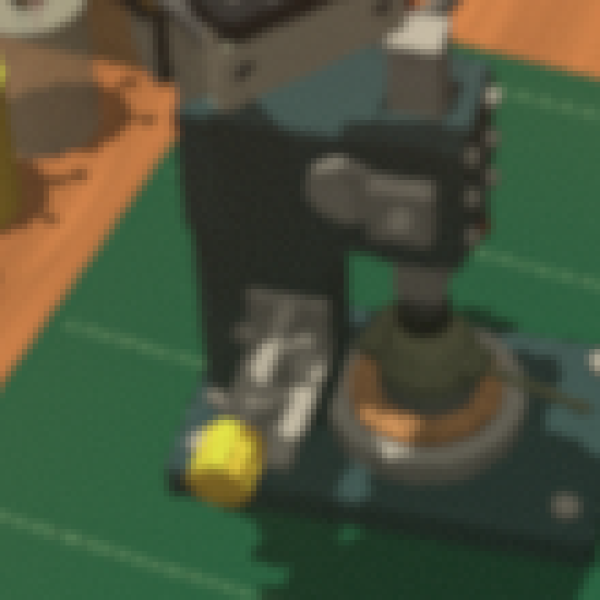

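The side crop shows the pin lying in both V notches with the knob outward (side 271,284) and the turret undisturbed. Next is the catch.

play_rows(commands=[{"offset":[-0.024,0.0161,0],"twist":8.2},{"offset":[-0.0215,0.0194,0],"twist":8.2},{"offset":[-0.0185,0.0223,0],"twist":8.2},{"offset":[-0.015,0.0247,0],"twist":8.2},{"offset":[-0.0115,0.0266,0],"twist":8.2}])

```text
time: 25.45
tool_pos: [615.4, -71.5, 491.9]
tcp_rot: [-3.141, 0.0, 0.294]
contact_force: [0.3, -0.4, -0.3]
grip_width: 0.3
```

play_rows(commands=[{"offset":[-0.0076,0.028,0],"twist":8.2},{"offset":[0,0,0],"twist":0}])

```text
time: 25.65
tool_pos: [616.4, -102.8, 491.4]
tcp_rot: [3.141, 0.001, 0.149]
contact_force: [0.5, -0.2, -0.5]
grip_width: 0.5
```

```bash
python3 m.py 22 -50 264 90 178
python3 - <<'E'
from h import *
from m import Q
a=viewer.capture("side")[:,:,::-1].copy();b=viewer.capture("top")[:,:,::-1].copy()
cv2.imwrite("pics/c17.png",np.hstack([cv2.resize(a[140:240,250:350],(400,400),interpolation=3),cv2.resize(b[170:250,300:380],(400,400),interpolation=3)]))
print("tab mid",proj("side",w(Q,[(62,-50,236),(50,-50,269),(46.6,-50,278)])).round(1).tolist(),"finger tip pt",proj("side",w(Q,[(22,-50,310)])))
E
```

```text
t 25.65 tcp [ 616.4 -102.8  491.4] goal [614.  -99.4 442. ] twist 0.5 rows 2 F [ 0.5 -0.2 -0.5] w 0.5 J [-0.29  0.49  1.05 -0.    1.6   1.13]
now in press [ 23.8 -53.6 313.4]
[-0.0009, -0.0018, 0.0247] 0.26
[-0.0009, -0.0018, 0.0247] 0.26
tab mid [[282.4, 192.1], [286.7, 181.4], [288.0, 178.4]] finger tip pt [[298.02614413 168.25400645]]
```

View pics/c17.png

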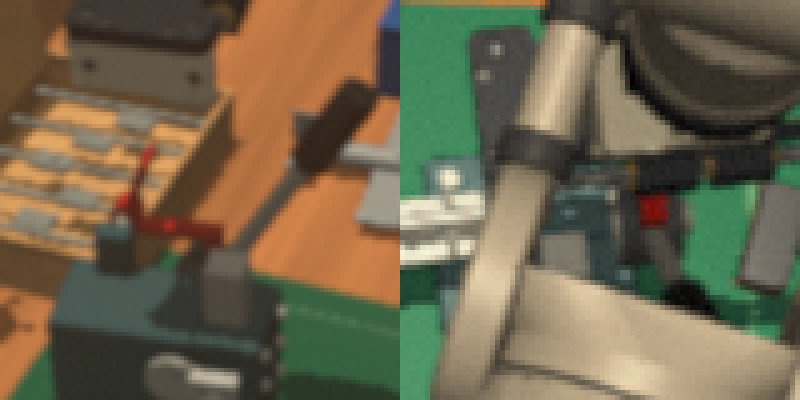

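play_rows(commands=[{"offset":[-0.001,-0.0025,0.01],"twist":0.4},{"offset":[-0.001,0,0.02],"twist":0},{"offset":[0,0,0.017],"twist":0},{"offset":[0,0,0],"twist":0}])

```text
time: 26.15
tool_pos: [613.7, -95.6, 442.0]
tcp_rot: [-3.139, 0.005, 0.15]
contact_force: [0.4, 0.3, -0.7]
grip_width: 0.6
```

```bash
python3 m.py 22 -50 264 90 178
python3 - <<'E'
from h import *
a=viewer.capture("side")[:,:,::-1].copy()
cv2.imwrite("pics/c18.png",cv2.resize(a[140:240,250:350],(600,600),interpolation=3))
E
```

```text
t 26.15 tcp [613.7 -95.6 442. ] goal [614.  -99.4 442. ] twist 0.6 rows 1 F [ 0.4  0.3 -0.7] w 0.6 J [-0.28  0.5   1.17  0.    1.48  1.14]
now in press [ 22.2 -46.1 264. ]
[-0.0002, 0.0039, -0.0] 0.57
```

View pics/c18.png

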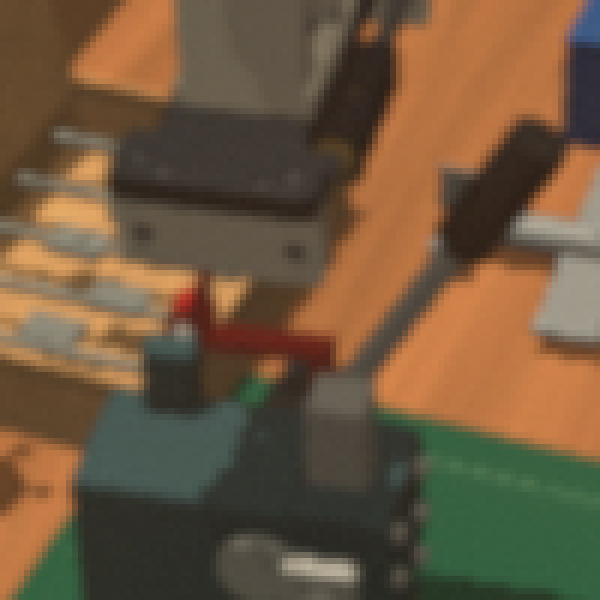

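play_rows(commands=[{"offset":[0.006,0.0015,0],"twist":0.5},{"offset":[0.008,0,0],"twist":0},{"offset":[0.008,0,0],"twist":0},{"offset":[0.008,0,0],"twist":0}])

```text
time: 26.6
tool_pos: [644.7, -94.3, 445.7]
tcp_rot: [3.141, -0.001, 0.138]
contact_force: [-1.6, 0.1, 3.1]
grip_width: 0.2
```

```bash
python3 m.py 75 -50 264 90 178
python3 - <<'E'
from h import *
a=viewer.capture("side")[:,:,::-1].copy()
cv2.imwrite("pics/c19.png",cv2.resize(a[140:240,250:350],(600,600),interpolation=3))
E
```

```text
t 26.6 tcp [644.7 -94.3 445.7] goal [666.5 -92.1 442. ] twist -0.1 rows 1 F [-1.6  0.1  3.1] w 0.2 J [-0.26  0.56  1.06  0.    1.52  1.17]
now in press [ 53.1 -49.1 267.7]
[0.0219, 0.0008, 0.0037] -0.1
```

View pics/c19.png

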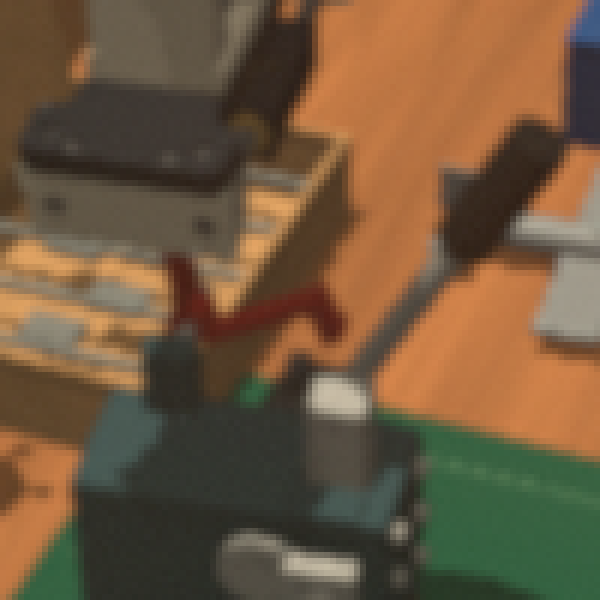

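play_rows(commands=[{"offset":[0.008,0,0.001],"twist":0},{"offset":[0.008,0,0.001],"twist":0},{"offset":[0.006,0,0.001],"twist":0},{"offset":[0,0,0.0],"twist":0}])

```text
time: 27.05
tool_pos: [666.7, -91.3, 441.4]
tcp_rot: [-3.141, -0.0, 0.138]
contact_force: [0.5, 0.2, -0.1]
grip_width: 0.4
```

```bash
python3 m.py 82 -50 256 90 178
python3 - <<'E'
from h import *
a=viewer.capture("side")[:,:,::-1].copy()
cv2.imwrite("pics/c20.png",cv2.resize(a[140:240,250:350],(600,600),interpolation=3))
E
```

```text
t 27.05 tcp [666.7 -91.3 441.4] goal [673.4 -91.1 434. ] twist -0.1 rows 1 F [ 0.5  0.2 -0.1] w 0.4 J [-0.25  0.61  0.99  0.    1.55  1.18]
now in press [ 75.3 -49.3 263.4]
[0.0067, 0.0007, 0.0074] -0.09
```

View pics/c20.png

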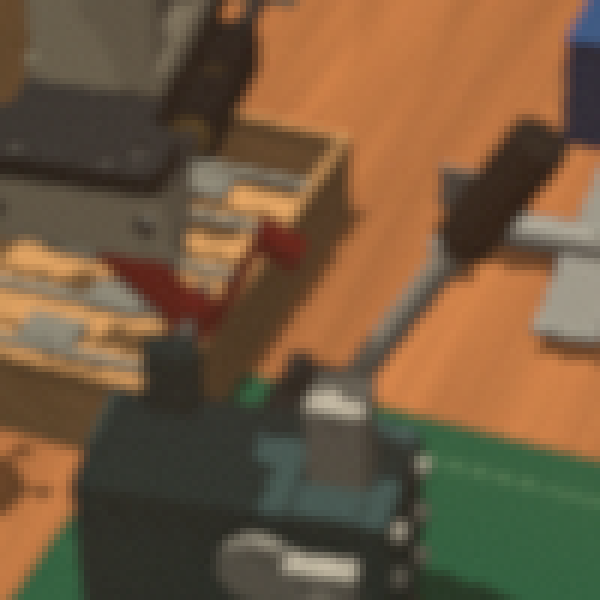

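play_rows(commands=[{"offset":[0.004,0,0.004],"twist":0},{"offset":[0.004,0,0.004],"twist":0},{"offset":[0.003,0,0.0],"twist":0},{"offset":[0,0,0],"twist":0}])

```text
time: 27.5
tool_pos: [676.9, -89.9, 433.9]
tcp_rot: [-3.141, 0.0, 0.138]
contact_force: [-1.2, 0.0, 0.5]
grip_width: 0.3
```

```bash
python3 m.py 82 -50 256 90 178
python3 - <<'E'
from h import *
a=viewer.capture("side")[:,:,::-1].copy()
cv2.imwrite("pics/c21.png",cv2.resize(a[140:240,250:350],(600,600),interpolation=3))
E
```

```text
t 27.5 tcp [676.9 -89.9 433.9] goal [673.4 -91.1 434. ] twist -0.1 rows 1 F [-1.2  0.   0.5] w 0.3 J [-0.24  0.64  0.96 -0.    1.55  1.19]
now in press [ 85.6 -49.3 255.9]
[-0.0036, 0.0007, -0.0001] -0.11
```

View pics/c21.png

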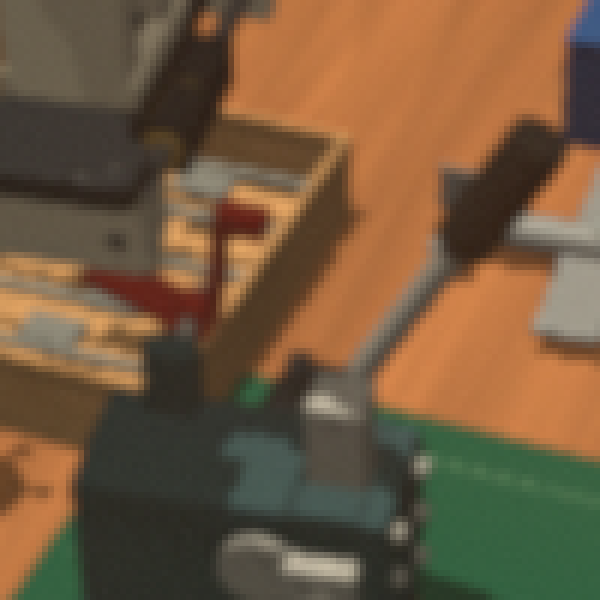

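The side crop shows the catch arm standing upright at about side 286,183 and the tab laid back at about 273,188, roughly 1.4 rad. I retreat upward and go to the lever.

play_rows(commands=[{"offset":[-0.002,0,-0.02],"twist":0},{"offset":[0,0,-0.04],"twist":0},{"offset":[0,0,-0.045],"twist":0},{"offset":[-0.03,0,-0.015],"twist":0},{"offset":[-0.045,0,0],"twist":0}], jaw=70)

```text
time: 28.05
tool_pos: [601.1, -100.5, 556.2]
tcp_rot: [3.139, -0.007, 0.139]
contact_force: [-0.6, -0.3, 0.0]
grip_width: 35.5
```

```bash
python3 m.py -59 -51 340 90
```

```text
t 28.05 tcp [ 601.1 -100.5  556.2] goal [ 534.  -111.7  499. ] twist -0.0 rows 2 F [-0.6 -0.3  0. ] w 35.5 J [-0.29  0.45  0.95  0.    1.73  1.14]
now in press [  9.  -49.2 397.2]
[-0.0342, 0.0008, 0.0284] -0.02
[-0.0342, 0.0008, 0.0284] -0.02
```

play_rows(commands=[{"offset":[-0.034,0.001,0],"twist":0},{"offset":[-0.033,0.001,0],"twist":0},{"offset":[0,0,0.02],"twist":0},{"offset":[0,0,0],"twist":0}])

```text
time: 28.45
tool_pos: [533.5, -111.7, 533.1]
tcp_rot: [-3.141, 0.001, 0.137]
contact_force: [0.9, -1.2, -0.2]
grip_width: 65.2
```

```bash
python3 m.py -59 -51 313 90;  python3 - <<'E'
from h import *
from m import Q
a=viewer.capture("side")[:,:,::-1].copy();b=viewer.capture("top")[:,:,::-1].copy()
cv2.imwrite("pics/c22.png",np.hstack([cv2.resize(a[120:240,250:370],(400,400),interpolation=3),cv2.resize(b[170:270,300:400],(400,400),interpolation=3)]))
E
```

```text
t 28.45 tcp [ 533.5 -111.7  533.1] goal [ 534.  -111.7  472. ] twist -0.2 rows 2 F [ 0.9 -1.2 -0.2] w 65.2 J [-0.35  0.32  1.21  0.    1.61  1.09]
now in press [-59.4 -50.9 374.1]
[0.0003, 0.0001, 0.0306] -0.08
[0.0003, 0.0001, 0.0306] -0.08
```

View pics/c22.png

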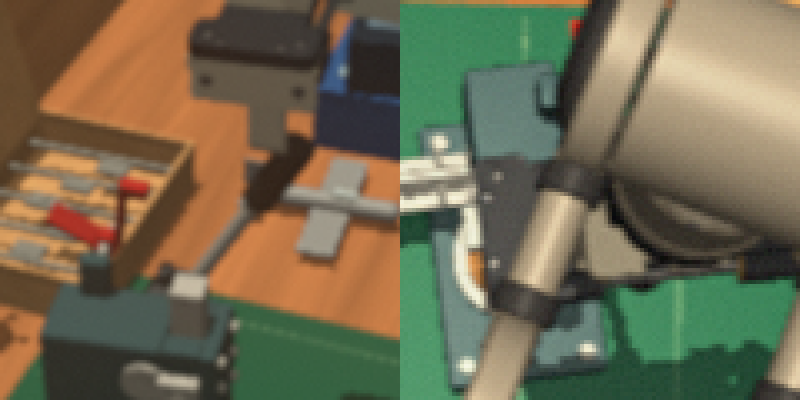

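play_rows(commands=[{"offset":[0,0,0.02],"twist":0},{"offset":[0,0,0.025],"twist":0},{"offset":[0,0,0.015],"twist":0},{"offset":[0,0,0],"twist":0}])

```text
time: 28.95
tool_pos: [535.0, -111.6, 472.3]
tcp_rot: [-3.14, 0.003, 0.138]
contact_force: [-0.4, -0.5, 1.2]
grip_width: 67.1
```

play_rows(commands=[{"offset":[0,0,0],"twist":0},{"offset":[0,0,0],"twist":0},{"offset":[0,0,0],"twist":0},{"offset":[0,0,0],"twist":0},{"offset":[0,0,0],"twist":0}], jaw=255)

```text
time: 29.45
tool_pos: [534.3, -111.7, 474.5]
tcp_rot: [3.141, -0.001, 0.138]
contact_force: [0.3, 0.0, -0.0]
grip_width: 31.7
```

```bash
python3 m.py -59 -51 313 90
```

```text
t 29.45 tcp [ 534.3 -111.7  474.5] goal [ 534.  -111.7  472. ] twist -0.1 rows 1 F [ 0.3  0.  -0. ] w 31.7 J [-0.35  0.34  1.34  0.    1.47  1.09]
now in press [-58.6 -51.  315.5]
[-0.0004, 0.0, 0.0025] -0.11
```

play_rows(commands=[{"offset":[0,0,0],"twist":0},{"offset":[0,0,0],"twist":0},{"offset":[0,0,0],"twist":0}])

```text
time: 29.75
tool_pos: [534.3, -111.4, 474.3]
tcp_rot: [-3.141, -0.0, 0.138]
contact_force: [-1.0, 2.3, 1.8]
grip_width: 23.1
```

play_rows(commands=[{"offset":[-0.0062,0,0.0041],"twist":0},{"offset":[-0.0062,0,0.0041],"twist":0},{"offset":[-0.0116,0,0.0092],"twist":0}])

```text
time: 30.05
tool_pos: [510.9, -114.6, 458.3]
tcp_rot: [3.14, -0.005, 0.139]
contact_force: [0.9, 1.4, 4.9]
grip_width: 23.4
```

```bash
python3 m.py -83 -51 295.9 90;  python3 - <<'E'
from h import *
a=viewer.capture("side")[:,:,::-1].copy()
cv2.imwrite("pics/c23.png",cv2.resize(a[120:270,250:400],(600,600),interpolation=3))
E
```

```text
t 30.05 tcp [ 510.9 -114.6  458.3] goal [ 510.2 -115.1  454.9] twist -0.1 rows 1 F [0.9 1.4 4.9] w 23.4 J [-0.37  0.3   1.43  0.    1.4   1.06]
now in press [-82.3 -50.7 299.3]
[-0.0008, 0.0003, 0.0034] -0.07
```

View pics/c23.png

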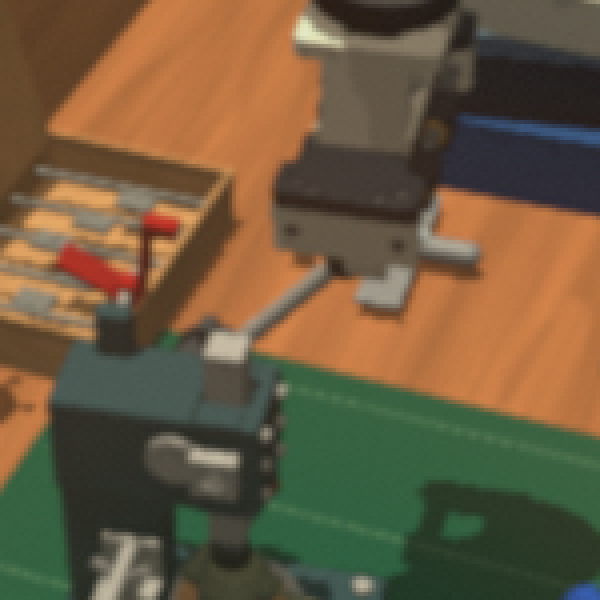

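The lever follows the grip and is lower than before. I continue the arc.

play_rows(commands=[{"offset":[-0.0108,0,0.0105],"twist":0},{"offset":[-0.0097,0,0.0114],"twist":0},{"offset":[-0.0084,0,0.0123],"twist":0},{"offset":[-0.0072,0,0.0131],"twist":0}])

```text
time: 30.5
tool_pos: [474.3, -120.1, 410.1]
tcp_rot: [3.14, -0.001, 0.138]
contact_force: [-0.4, 0.7, 5.1]
grip_width: 23.1
```

```bash
python3 m.py -118.5 -51 249 90
```

```text
t 30.5 tcp [ 474.3 -120.1  410.1] goal [ 475. -120.  408.] twist -0.1 rows 1 F [-0.4  0.7  5.1] w 23.1 J [-0.4   0.27  1.61 -0.    1.26  1.03]
now in press [-119.2  -51.   251.1]
[0.0007, 0.0, 0.0021] -0.11
```

play_rows(commands=[{"offset":[-0.0055,0,0.0137],"twist":0},{"offset":[-0.0043,0,0.0141],"twist":0},{"offset":[-0.0028,0,0.0145],"twist":0}])

```text
time: 30.8
tool_pos: [461.6, -122.0, 367.4]
tcp_rot: [3.14, 0.001, 0.138]
contact_force: [-4.1, -1.1, 6.6]
grip_width: 23.2
```

play_rows(commands=[{"offset":[-0.001,0,0.012],"twist":0},{"offset":[0,0,0.005],"twist":0},{"offset":[0,0,0],"twist":0}])

```text
time: 31.1
tool_pos: [460.4, -122.3, 349.6]
tcp_rot: [3.141, 0.004, 0.138]
contact_force: [-7.6, -2.2, 6.3]
grip_width: 23.2
```

```bash
python3 m.py -132.8 -51 177.2 90
```

```text
t 31.1 tcp [ 460.4 -122.3  349.6] goal [ 460.9 -122.   336.2] twist -0.1 rows 1 F [-7.6 -2.2  6.3] w 23.2 J [-0.42  0.31  1.74 -0.    1.1   1.01]
now in press [-133.3  -51.2  190.6]
[0.0005, -0.0002, 0.0134] -0.1
```

play_rows(commands=[{"offset":[0.0005,0,0.005],"twist":0},{"offset":[0,0,0.003],"twist":0},{"offset":[0,0,0],"twist":0}])

```text
time: 31.4
tool_pos: [460.7, -122.3, 341.8]
tcp_rot: [3.141, 0.005, 0.138]
contact_force: [-9.1, -2.7, 5.9]
grip_width: 23.2
```

play_rows(commands=[{"offset":[0.0005,0,0.003],"twist":0},{"offset":[0,0,0],"twist":0}])

```text
time: 31.6
tool_pos: [461.0, -122.2, 338.7]
tcp_rot: [3.141, 0.006, 0.138]
contact_force: [-10.4, -3.1, 6.0]
grip_width: 23.3
```

play_rows(commands=[{"offset":[0,0,0.002],"twist":0},{"offset":[0,0,0],"twist":0}])

```text
time: 31.8
tool_pos: [461.0, -122.2, 336.8]
tcp_rot: [3.141, 0.005, 0.138]
contact_force: [-9.9, -2.8, 5.3]
grip_width: 23.0
```

play_rows(commands=[{"offset":[0,0,0.002],"twist":0},{"offset":[0,0,0],"twist":0}])

```text
time: 32.0
tool_pos: [461.1, -122.2, 334.9]
tcp_rot: [3.141, 0.005, 0.138]
contact_force: [-8.9, -3.2, 7.0]
grip_width: 23.2
```

play_rows(commands=[{"offset":[0,0,0.002],"twist":0},{"offset":[0,0,0],"twist":0}])

```text
time: 32.2
tool_pos: [461.2, -122.2, 332.9]
tcp_rot: [3.141, 0.004, 0.138]
contact_force: [-9.4, -1.9, 5.4]
grip_width: 22.6
```

play_rows(commands=[{"offset":[0,0,0.002],"twist":0},{"offset":[0,0,0],"twist":0}])

```text
time: 32.4
tool_pos: [461.2, -122.1, 331.8]
tcp_rot: [3.141, 0.004, 0.138]
contact_force: [-10.7, -1.3, 12.7]
grip_width: 23.3
```

```bash
python3 m.py -132.8 -51 177.2 90;  python3 - <<'E'
from h import *
a=viewer.capture("side")[:,:,::-1].copy();b=viewer.capture("top")[:,:,::-1].copy()
cv2.imwrite("pics/s24.png",a);cv2.imwrite("pics/t24.png",b)
cv2.imwrite("pics/c24.png",cv2.resize(a[160:310,240:390],(600,600),interpolation=3))
E
```

```text
t 32.4 tcp [ 461.2 -122.1  331.8] goal [ 460.9 -122.   336.2] twist -0.1 rows 1 F [-10.7  -1.3  12.7] w 23.3 J [-0.42  0.33  1.76 -0.    1.05  1.01]
now in press [-132.5  -51.1  172.8]
[-0.0004, -0.0001, -0.0044] -0.09
```

View pics/c24.png

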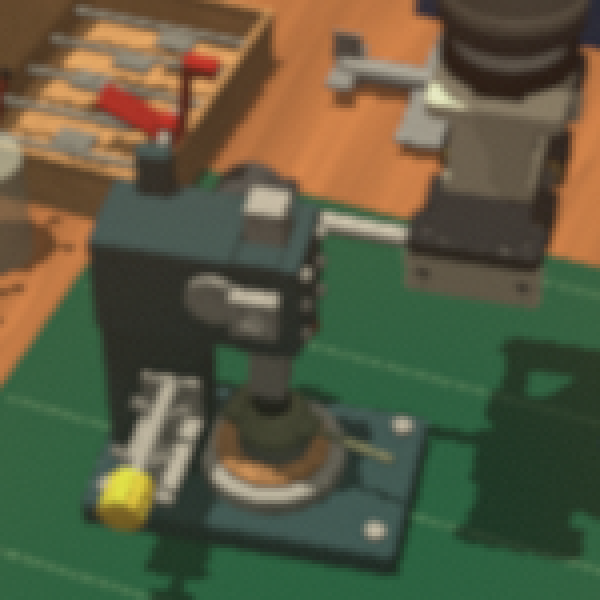

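play_rows(commands=[{"offset":[0,0,0.0015],"twist":0},{"offset":[0,0,0],"twist":0}])

```text
time: 32.7
tool_pos: [461.2, -122.1, 331.3]
tcp_rot: [3.14, 0.003, 0.139]
contact_force: [-12.5, -1.1, 21.0]
grip_width: 23.1
```

play_rows(commands=[{"offset":[0,0,0.0015],"twist":0},{"offset":[0,0,0],"twist":0},{"offset":[0,0,0],"twist":0}])

```text
time: 33.0
tool_pos: [461.2, -122.0, 330.6]
tcp_rot: [3.14, 0.002, 0.139]
contact_force: [-14.3, 1.3, 26.4]
grip_width: 23.0
```

The vertical force jumped from 5 N to 26 N over about 4 mm of commanded travel, so the lever is at its stop. I check the ram height, pin and catch while holding.

play_rows(commands=[{"offset":[0,0,0],"twist":0},{"offset":[0,0,0],"twist":0},{"offset":[0,0,0],"twist":0},{"offset":[0,0,0],"twist":0},{"offset":[0,0,0],"twist":0}])

```text
time: 33.5
tool_pos: [461.3, -122.0, 330.6]
tcp_rot: [3.14, 0.002, 0.139]
contact_force: [-14.1, 0.5, 27.1]
grip_width: 23.1
```

Run:
```python
from h import *
from m import Q
a=viewer.capture("side")[:,:,::-1].copy();b=viewer.capture("top")[:,:,::-1].copy()
a0=cv2.imread("pics/side0.png");t0=cv2.imread("pics/top0.png")
cv2.imwrite("pics/c25.png",np.hstack([cv2.resize(x[190:290,270:340],(400,571),interpolation=3) for x in(a0,a)]))
cv2.imwrite("pics/t25.png",np.hstack([cv2.resize(x[160:310,230:430],(400,300),interpolation=3) for x in(t0,b)]))
print("ram",proj("side",w(Q,[(-10,0,250),(-10,0,236.8)])).round(1).tolist())
for c in(0,1.1,1.2,1.35,1.45):
    print(c,"tab tip",proj("side",w(Q,[(62+45*np.sin(c-.35),-50,236+45*np.cos(c-.35)),(62-56*np.cos(c),-50,236+56*np.sin(c))])).round(1).tolist())
for bb in(0.9,1.0,1.05,1.1):
    print(bb,"bar 100mm",proj("side",w(Q,[(15-100*np.cos(1.047-bb),-51,185+100*np.sin(1.047-bb))])).round(1).tolist(),proj("side",w(Q,[(15-60*np.cos(1.047-bb),-51,185+60*np.sin(1.047-bb))])).round(1).tolist())
print(blob(a,(18,100,50),(35,255,255),(255,270,300,310)))
```

```text
ram [[307.0, 205.2], [307.1, 209.8]]
0 tab tip [[288.0, 178.3], [305.6, 195.4]]
1.1 tab tip [[268.9, 178.9], [292.1, 176.2]]
1.2 tab tip [[267.7, 179.9], [289.9, 175.1]]
1.35 tab tip [[266.2, 181.5], [286.4, 173.7]]
1.45 tab tip [[265.4, 182.7], [284.0, 173.0]]
0.9 bar 100mm [[343.3, 212.8]] [[326.8, 212.2]]
1.0 bar 100mm [[343.6, 216.1]] [[327.0, 214.2]]
1.05 bar 100mm [[343.6, 217.7]] [[327.0, 215.2]]
1.1 bar 100mm [[343.4, 219.3]] [[326.9, 216.1]]
(array([271.1576087 , 284.45652174]), array([264, 277,  15,  16, 184]))
```

View pics/c25.png

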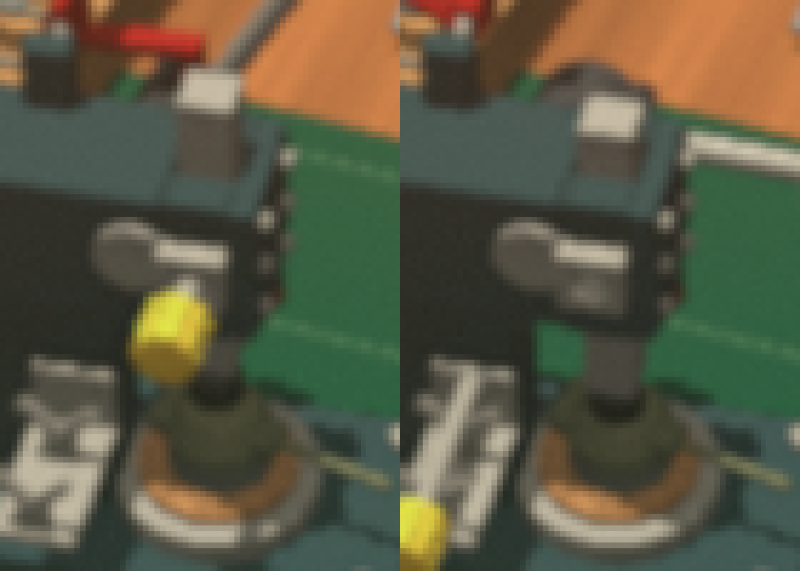

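View pics/t25.png

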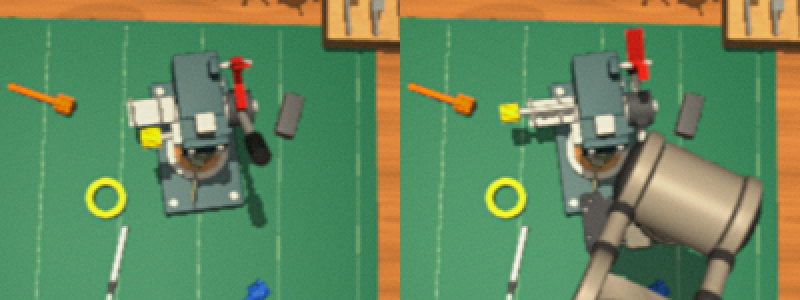

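All the checks agree, so I hand in while holding.

```bash
python3 -c "
from plant import ticket
print(ticket.close_job())"
```

```text
the job is handed in; nothing more can be done
None
```

The job is handed in: the pin is parked, the catch is flipped back, and the arm was holding the lever at its stop. It took about 33.6 s of the 67 s allowed.

**The pin needed a second try.** I first set it down about 5 mm too far out. It tipped out of the notches and stood on its knob beside the bracket. I carried it to free mat, laid it down, gripped it by the knob again and parked it about 3 mm inward. My force check had wrongly read as seated the first time; the picture showed it was not.

**Last checks, made while holding just before handing in:**

| Item | What I saw | Expected |
|---|---|---|
| Pin knob (side view, pixels) | 271.2, 284.5, lying in both notches | 271.3, 284.9 |
| Catch | tab tip near side view 266, 184, about 1.4 rad | 1.1 or more |
| Ram drop (side view) | about 4.9 pixels | 4.6 pixels at full stroke |
| Lever | bar level; vertical force rose from 5 to 27 N against the stop | at its stop |

- **Grip height:** the tool ended about 4–6 mm lower than I had computed for the lever stop. The stop force, ram drop and bar position all say the lever is fully down, so I put this down to the grip slipping a little.
- **Other objects:** the turret, tape, knife, sanding block and orange piece show no movement between the first and last pictures. I did not check the jars, cement bottle, plane and blue piece in close-up.

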